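# Rack the loose eyelet tools and lock the keeper over them

### The arm

A 6-joint arm with a two-finger parallel gripper is mounted at the origin on the work surface. World frame = base frame: x ahead of the robot, y to its left, z up, the work surface at z = 0. Lengths are in m, angles in rad, forces in N, time in s.
With the tool pointing down it reaches from about 0.25 to 0.775 m from the base axis. Payload 4 kg.
Tool frame: the origin (TCP) lies on the centre line of the jaws, within the pads' length; the fingertips stand 17 mm ahead of it and the grasp point (between the pads) lies 2 mm behind it; z points along the fingers, y is the line along which they close (so a half turn about z gives the same grasp; the last joint's range is limited). The gripper opens to 94 mm and grips with 3 to 60 N. Pads are 16 mm wide; open, the fingers measure 119 mm over their backs; the gripper's body (75 mm by 177 mm) begins 78 mm behind the grasp point.
Start: joints at [-1.23, 0.087, 1.371, -0, 1.684, -0.103], TCP at [0.236, -0.497, 0.223] pointing down, gripper open.
Joint ranges: [-3.1, 3.1], [-0.76, 2.03], [0.27, 2.55], [-1.08, 4.22], [0.17, 2.65], [-2.57, 2.57]. Speed limits (rad/s): [2.79, 2.79, 3.14, 3.14, 3.14, 3.14].

### API

Orientations are given as [roll, pitch, yaw] about the fixed x, y, z axes, in that order (R = Rz(yaw) Ry(pitch) Rx(roll)).
In Python, from bench import robot gives the robot as it stands.
- The arm moves only by the tool servo_tool, never from a script. Its argument "plan" is a list of rows, each a list of 7 numbers: the shift along the tool's x, y, z normalised to -1 to 1, where 1 is 0.1 m, then the turn, a rotation vector about the tool's x, y, z normalised to -1 to 1, where 1 is pi/2 rad, then the finger opening in mm, from 0 to 94. In form: [[x, y, z, ax, ay, az, gripper], ...]. A call has 1 to 12 rows; each row is the pose to reach, as a shift and turn from the pose commanded when the call began, along the tool's axes at that moment; what a row does not reach only later rows make up. A row lasts 1/12 s, in which the tool goes at most 41.7 mm and 7.16 degrees, less where a joint would pass 70% of its speed; a pose out of reach is approached as far as the arm can. A call with a number of a shift or a turn outside -1 to 1 is refused whole. A call with a gripper value outside its range is refused whole. The fingers move at their own pace and stop on an object; the grip force is fixed at half the most. Time passes only in rows, so rows that repeat a pose let the fingers close. It gives the time, the measured TCP pose, the force, the opening and the grip force at its end, in the units of the state.
- robot.get_obs(): the state, without advancing time (a new reading comes with each control period).
- robot.snapshot(name): name is "side" or "top"; returns the picture (420x560x3 uint8, red, green, blue); there is no depth.
- robot.camera_params(name): a dict with "camera_matrix" (3x3 intrinsics, pixels), "rvec" (rotation vector, rad) and "tvec" (3), from world to camera coordinates, as OpenCV has them. Camera axes: x right, y down, z forward; pixel columns grow to the right and rows downward; lengths in m; the calibration is good to about 2 mm. A picture is of the moment at which its call begins. camera_params takes no time and is no camera call.
- robot.close_job(): hands the job in; it is judged then, once.
Trained networks look in the newest picture that a camera, given by its name, has taken for a name from the list of things; names that differ only in an ending like _2 or _b are one class to them, and where a whole thing is asked for, a point or a joint stands for the part that bears it (a point fixed in the world has none). Each returns a list of dicts, best first, with "conf" (0 to 1); they miss things now and then, are a little off and sometimes report something else, mostly with a low value. They report only what shows in the picture. A call takes as long as a camera call. They do not tell look-alikes from the thing itself.
- robot.find_in(thing, camera): "extent" ([centre column, centre row, width, height] in pixels, round what is visible of it).
The state is a dict: "time": time; "joint_positions": joint angles; "qvel": joint speeds; "joint_torque": joint torques, N m; "tool_pos": TCP position; "ee_rot": TCP orientation; "wrist_force": force on the tool from outside, world axes, zero at the start; "wrist_torque": the same for the moment, N m; "width": finger opening in m; "finger_force": force on a finger pad.
Only numpy, scipy, OpenCV 4.12 (cv2) and the standard library are available. Lean on these libraries where they do the work, as an engineer would, in place of code of your own. Each camera call takes 0.05 s, during which the arm holds its last target. There are 200 camera calls.

### The job

Put the loose walnut-handled tools away in the tool rest. Squeeze the keeper's latch tab and slide the keeper one detent open, letting it lock there; lay every loose tool across the two rails, one to a place, down in the notches with its handle on the rail nearest the robot and its shaft on the far rail; then squeeze the tab again and slide the keeper back until it locks shut over the shafts. Do not disturb the anvil, the cup or the shoe tree.

Things in the scene. Friction and masses are not known exactly. Their poses are not given: they have to be found in the camera images.
- rest: Tool rest, fixed to the bench: pale wooden base (12 mm thick), two dark steel rails along its y axis, 300 mm long and 10 mm thick, and a metal keeper. Origin on the bench under the middle of four places at y = -120, -40, 40, 120 mm; x away from the robot, z up. A tool lies level along x, tip to +x, its mid point at x = 0, z = 53 mm, in one notch of each rail.
- near_rail (a point): Middle of the near rail's top (x = -37 mm, z = 54 mm in the rest's frame). It carries the handles: notches 34 mm wide, floor 40 mm above the bench, at the four places.
- far_rail (a point): Middle of the far rail's top (x = 67 mm, z = 60 mm in the rest's frame). It carries the shafts: notches 18 mm wide, floor 49 mm above the bench, at the four places.
- keeper (a joint): Keeper slide, m; grows as it slides to the rest's -y. Detents at 0 (shut: its hooks lie over the shafts), 0.036 (open: hooks between the places, 15 mm clear of the notches) and 0.072 (too far: hooks over the neighbouring places). Locked in a detent, with 2 mm of play, until the tab is squeezed; then about 2 N of friction.
- keeper_bar (a point): Middle of the keeper's four hooks, on their top, 68 mm above the bench (x = 87 mm in the rest's frame), moving with the keeper. The hooks are 12 mm wide in x, undersides 62 mm up, and pass over the shafts just beyond the far rail; their bar runs along y below the shafts.
- tab (a joint): Brass latch tab on the +x face of the keeper's grip, m: 0 = out and locked in a detent, 0.008 = squeezed fully in (to -x); unlocked above 0.0055. Its spring pushes back with 3.6 N at 0 and 8.4 N fully in. Let go between detents it rests on a tooth at about 0.005 and snaps out to 0 at the next detent.
- keeper_grip (a point): Point on the keeper's grip, 70 mm above the bench, moving with it; axes as the rest's. Black upright block, 24 mm wide (y), from 13 mm before to 5 mm beyond this point in x, top 90 mm up; brass tab (22 mm wide, top 88 mm) from 13 to 21 mm beyond, or 5 to 13 mm squeezed. Pinch both together across x: 34 mm thick, 26 mm squeezed and then centred here.
- strip (a point): Middle of the top, 34 mm above the bench, of the fixed dark steel toothed strip beside the grip on its +x side: 98 mm long in y, 14 mm in x. Keep fingertips above it.
- awl_mid (a point): Mid point, half-way up, of the awl with a pointed tip: loose, 160 mm long, 0.12 kg, may be absent. Square walnut handle (26 x 26 mm) from 55 mm behind this point to 30 mm before it, then a steel shaft 8 mm thick to 105 mm before it, on one centre line. Near the centre of mass, 13 mm up when lying on the bench; x axis towards the tip, z up.
- awl_tip (a point): End of the awl's shaft on its centre line, 105 mm forward of its mid point.
- setter_mid (a point): Mid point, half-way up, of the eyelet setter with a slightly flared tip (11 mm wide over the last 8 mm): loose, 160 mm long, 0.12 kg, may be absent. Square walnut handle (26 x 26 mm) from 55 mm behind this point to 30 mm before it, then a steel shaft 8 mm thick to 105 mm before it, on one centre line. Near the centre of mass, 13 mm up when lying on the bench; x axis towards the tip, z up.
- setter_tip (a point): End of the setter's shaft on its centre line, 105 mm forward of its mid point.
- punch_mid (a point): Mid point, half-way up, of the hole punch with a blunt hollow tip, darker shaft: loose, 160 mm long, 0.12 kg, may be absent. Square walnut handle (26 x 26 mm) from 55 mm behind this point to 30 mm before it, then a steel shaft 8 mm thick to 105 mm before it, on one centre line. Near the centre of mass, 13 mm up when lying on the bench; x axis towards the tip, z up.
- punch_tip (a point): End of the punch's shaft on its centre line, 105 mm forward of its mid point.
- chisel_mid (a point): Mid point, half-way up, of the pricking chisel with a flat blade tip: loose, 160 mm long, 0.12 kg, may be absent. Square walnut handle (26 x 26 mm) from 55 mm behind this point to 30 mm before it, then a steel shaft 8 mm thick to 105 mm before it, on one centre line. Near the centre of mass, 13 mm up when lying on the bench; x axis towards the tip, z up.
- chisel_tip (a point): End of the chisel's shaft on its centre line, 105 mm forward of its mid point.
- anvil: Bystander: grey cast-iron anvil block, 75 x 140 x 72 mm, 3 kg, beyond the work; origin at its underside. Leave alone.
- cup: Bystander: tin cup of eyelets, 68 mm across, 55 mm high; origin at its underside. Leave alone.
- shoetree: Bystander: yellow plastic shoe tree, about 240 mm long, 45 mm high, lying along y beyond the rest; origin at its underside. Leave alone.
Mind the look-alikes: they are no part of the job. Leave any blue or red look-alike of the part that bears setter_mid alone.

How it is judged:
By the outcome, as a careful person would: the job done as asked, in the order asked, and still so for the second after the job is handed in, with the robot touching nothing.
Of awl, setter, punch, chisel only 3 to 4 are there at a start; the rules pass over those that are not, and their reading is None.
At some moment in a run one of awl, setter, punch, chisel may be knocked a few centimetres aside while the robot is not near it.
Once in a run the grip may slacken for a moment while it holds something.
It also fails if it takes over 210 s, if anything falls off the work surface, if the arm or the gripper's body presses on something with over 40 N, if the wrist force passes 120 N, or if a joint passes its speed limit or range.

## Working session

There is one attempt and no reset: what is moved stays moved. The work goes in short steps, Python scripts to look and compute and a tool call to move; the robot and the scene stay as the last step left them, time stands still between calls to the robot, and variables do not carry over. Pictures are saved under pics/ and viewed, at most 17 in all, crops included, and the job is handed in when it is done.

Besides the shell and the picture viewer there is one more tool, called after ">>>" as a command line: name --pt "numbers of a row" for each row, then --argument value for the rest. servo_tool: Moves the arm, as the interface text tells. Scaled input: -1 to 1 covers 0.1 m each way for a shift and pi/2 rad each way for a turn. Its arguments: {"type":"object","properties":{"plan":{"type":"array","items":{"type":"array","items":{"type":"number"}}}},"required":["plan"]}

```bash
mkdir -p pics; ls; python3 - <<'E'
from bench import robot
import cv2
o=robot.get_obs();print({k:o[k] for k in('time','tool_pos','ee_rot','width')})
for c in('side','top'):
    im=robot.snapshot(c);cv2.imwrite(f'pics/{c}0.png',im[:,:,::-1])
    p=robot.camera_params(c);print(c,p)
    for n in('rest','keeper_grip','tab','awl_mid','setter_mid','punch_mid','chisel_mid','awl_tip','setter_tip','punch_tip','chisel_tip','near_rail','far_rail','strip'):
        r=robot.find_in(n,c);print(n,[([round(v) for v in d['extent']],round(d['conf'],2)) for d in r])
E
```

```text
pics
{'time': 0.0, 'tool_pos': array([ 0.23598257, -0.49622564,  0.22131079]), 'ee_rot': array([-3.13940198e+00, -2.24268161e-04,  4.43766570e-01]), 'width': 0.09427365639847676}
side {'camera_matrix': array([[485.36278653,   0.        , 282.05353216],
       [  0.        , 485.36278653, 208.77608984],
       [  0.        ,   0.        ,   1.        ]]), 'rvec': array([ 2.17260322, -0.17228258,  0.12279547]), 'tvec': array([-0.55437099,  0.01629653,  1.43790073])}
rest [([274, 174, 64, 80], 0.69)]
keeper_grip [([286, 166, 27, 62], 0.93), ([320, 241, 52, 18], 0.7)]
tab [([298, 185, 9, 25], 0.46)]
awl_mid [([324, 263, 49, 20], 0.62), ([288, 167, 25, 62], 0.54)]
setter_mid [([330, 317, 68, 30], 0.95), ([187, 261, 59, 23], 0.77), ([228, 312, 43, 52], 0.67), ([262, 271, 61, 20], 0.64)]
punch_mid [([322, 242, 51, 20], 0.95), ([290, 168, 20, 59], 0.16)]
chisel_mid []
awl_tip [([329, 263, 60, 21], 0.7)]
setter_tip [([189, 263, 63, 22], 0.94), ([264, 271, 59, 17], 0.67), ([228, 312, 35, 50], 0.6), ([331, 316, 61, 36], 0.58)]
punch_tip [([323, 242, 53, 18], 0.69), ([262, 270, 60, 17], 0.59)]
c
[... 474 characters left out ...]
 [([178, 204, 187, 70], 0.7)]
keeper_grip [([166, 176, 141, 21], 0.17)]
tab [([231, 171, 11, 4], 0.48)]
awl_mid [([365, 174, 23, 54], 0.61)]
setter_mid [([339, 318, 23, 69], 0.96), ([418, 284, 62, 31], 0.73), ([437, 191, 41, 56], 0.63)]
punch_mid [([328, 169, 22, 62], 0.76)]
chisel_mid [([177, 201, 183, 69], 0.63)]
awl_tip [([366, 173, 22, 54], 0.91)]
setter_tip [([418, 286, 61, 30], 0.79), ([341, 319, 19, 68], 0.77), ([434, 193, 39, 53], 0.7), ([363, 242, 15, 68], 0.64)]
punch_tip [([328, 170, 21, 62], 0.58), ([178, 204, 186, 70], 0.45)]
chisel_tip [([178, 204, 182, 69], 0.68)]
near_rail [([177, 207, 186, 71], 0.81)]
far_rail [([176, 206, 189, 79], 0.62)]
strip [([178, 203, 185, 74], 0.68)]
```

```bash
python3 - <<'E'
import cv2
t=cv2.imread('pics/top0.png');
cv2.imwrite('pics/t0.png',cv2.resize(t[130:370,60:480],None,fx=1.9,fy=1.9,interpolation=cv2.INTER_CUBIC))
t=cv2.imread('pics/side0.png');
cv2.imwrite('pics/s0.png',cv2.resize(t[100:350,130:400],None,fx=2.4,fy=2.4,interpolation=cv2.INTER_CUBIC))
E
```

```text
(no output)
```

View pics/t0.png

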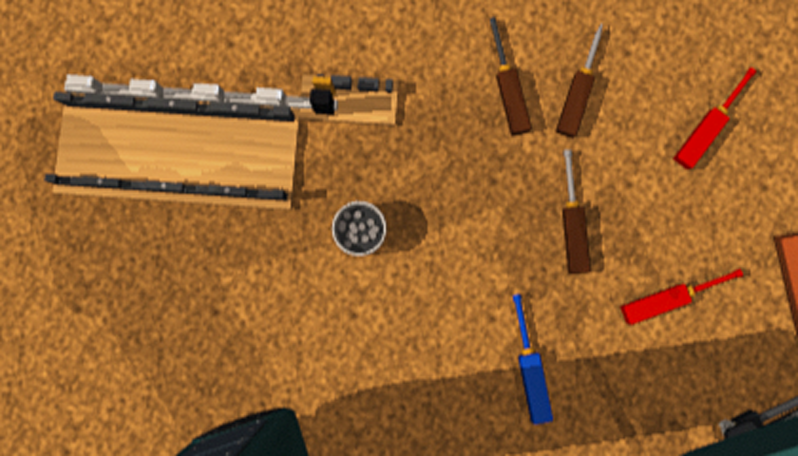

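View pics/s0.png

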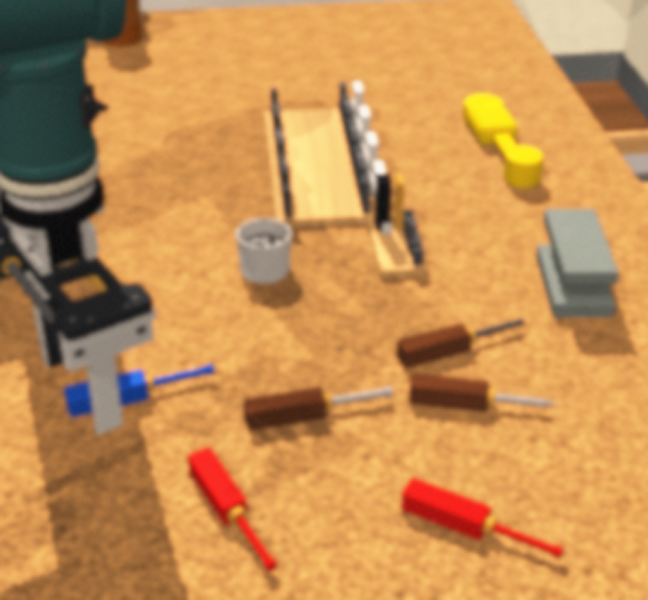

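```bash
cat > h.py <<'E'
import numpy as np,cv2
from bench import robot
from scipy.optimize import minimize
P={c:robot.camera_params(c) for c in('side','top')}
def proj(X,c):
    p=P[c];return cv2.projectPoints(np.asarray(X,float).reshape(-1,1,3),p['rvec'],p['tvec'],p['camera_matrix'],None)[0].reshape(-1,2)
def back(u,c,z):
    p=P[c];R=cv2.Rodrigues(p['rvec'])[0];C=-R.T@p['tvec']
    d=(R.T@np.linalg.inv(p['camera_matrix'])@np.c_[np.atleast_2d(u),np.ones(len(np.atleast_2d(u)))].T).T
    return C+d*((z-C[2])/d[:,2])[:,None]
def cam(c):
    R=cv2.Rodrigues(P[c]['rvec'])[0];return -R.T@P[c]['tvec']
def walnut(im):
    h=cv2.cvtColor(im,cv2.COLOR_RGB2HSV).astype(int)
    m=((h[...,0]<13)&(h[...,1]>90)&(h[...,2]<125)&(h[...,2]>35)).astype(np.uint8)
    return cv2.morphologyEx(m,cv2.MORPH_OPEN,np.ones((3,3)))
def sil(x,y,th,c,z=0.013):
    r=np.array([[np.cos(th),-np.sin(th)],[np.sin(th),np.cos(th)]])
    pts=[[*(np.array([x,y])+r@[a,b]),z+d] for a in(-.055,.03) for b in(-.013,.013) for d in(-.013,.013)]
    return cv2.convexHull(proj(pts,c).astype(np.float32)).reshape(-1,2)
def tools(im,c='top',z=0.013,mn=120):
    """walnut blobs -> min-area rect centre, dims, and handle centre in world at height z"""
    n,l,s,ce=cv2.connectedComponentsWithStats(walnut(im));out=[]
    for i in range(1,n):
        if s[i,4]<mn: continue
        ys,xs=np.where(l==i);m,v=cv2.PCACompute(np.c_[xs,ys].astype(float),None)
        a=back([m[0]-10*v[0],m[0],m[0]+10*v[0]],c,z)
        th=np.arctan2(*(a[2]-a[0])[1::-1]);th=(th+np.pi/2)%np.pi-np.pi/2
        e=a[1][:2]+.0125*np.array([np.cos(th),np.sin(th)])
        def cost(q):
            s2=sil(*q,c,z);mm=np.zeros(l.shape,np.uint8);cv2.fillPoly(mm,[np.round(s2*16).astype(np.int32)],1,shift=4)
            t=(l==i);return 1-(t&(mm>0)).sum()/(t|(mm>0)).sum()
        r=minimize(cost,[*e,th],method='Nelder-Mead',options=dict(initial_simplex=np.array([[*e,th],[e[0]+.008,e[1],th],[e[0],e[1]+.008,th],[*e,th+.1]]),maxiter=120))
        out.append((m[0].round(1),int(s[i,4]),r.x.round(4),round(r.fun,3)))
    return out
E
python3 - <<'E'
from h import *
print(cam('top'),cam('side'))
for c in('top','side'):
    im=cv2.imread(f'pics/{c}0.png')[:,:,::-1].copy()
    for t in tools(im,c): print(c,t)
k=lambda a:np.array(a)/1.9+[60,130]
print('near',back(k([[48,177],[288,194]]),'top',.054));print('far',back(k([[58,96],[293,112]]),'top',.06))
print('hooks',back(k([[81,80],[143,85],[206,90],[269,95]]),'top',.068))
t=cv2.imread('pics/top0.png')
cv2.imwrite('pics/rest.png',cv2.resize(t[155:250,75:285],None,fx=3.8,fy=3.8,interpolation=cv2.INTER_CUBIC))
print(cv2.imread('pics/top0.png')[240,363], )
E
```

```text
[ 0.34154977 -0.12535466  1.21418014] [ 0.32779046 -1.24614987  0.84546744]
top (array([330. , 183.2]), 367, array([ 0.6142, -0.2362,  0.2862]), np.float64(0.181))
top (array([362.3, 184.8]), 361, array([ 0.6115, -0.3255, -0.2975]), np.float64(0.147))
top (array([362.9, 256.2]), 380, array([ 0.4366, -0.3216,  0.118 ]), np.float64(0.191))
top (array([481.2, 299.3]), 312, array([ 0.3444, -0.5955,  0.2725]), np.float64(0.833))
top (array([542.3, 319.1]), 181, array([ 0.2784, -0.7685,  1.3899]), np.float64(0.454))
side (array([184.1, 109. ]), 123, array([0.267 , 0.7286, 1.5929]), np.float64(0.345))
side (array([310.6, 245.5]), 212, array([ 0.61  , -0.2379,  0.2377]), np.float64(0.516))
side (array([316.4, 265.3]), 242, array([ 0.6068, -0.3251, -0.2282]), np.float64(0.522))
side (array([248.2, 270.6]), 356, array([ 0.4314, -0.3223,  0.0267]), np.float64(0.317))
side (array([184.5, 406. ]), 265, array([ 0.2629, -0.7076, -1.4201]), np.float64(0.508))
near [[0.48103791 0.34605174 0.054     ]
 [0.46684859 0.04360962 0.054     ]]
far [[0.58387925 0.33985801 0.06      ]
 [0.57035845 0.04122186 0.06      ]]
hooks [[0.60348469 0.30935194 0.068     ]
 [0.59890301 0.23066756 0.068     ]
 [0.59436028 0.15087648 0.068     ]
 [0.58982637 0.07124019 0.068     ]]
[18 34 72]
```

View pics/rest.png

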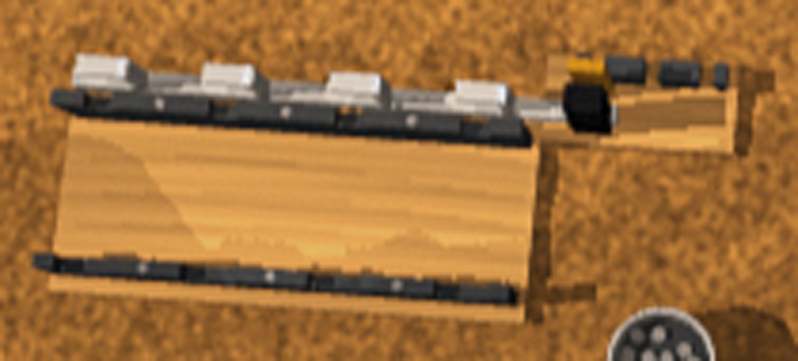

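```bash
cat >> h.py <<'E'
O=np.array([.5102,.1937]);YAW=-.048
def W(p):
    p=np.atleast_2d(np.asarray(p,float));c,s=np.cos(YAW),np.sin(YAW)
    return np.c_[O[0]+c*p[:,0]-s*p[:,1],O[1]+s*p[:,0]+c*p[:,1],p[:,2]]
def box(im,x0,x1,y0,y1,z0,z1,c,col=(0,255,0),k=1,off=(0,0)):
    pts=W([[x,y,z] for x in(x0,x1) for y in(y0,y1) for z in(z0,z1)]);q=((proj(pts,c)-off)*k).astype(int)
    for a in range(8):
        for b in range(a):
            if bin(a^b).count('1')==1: cv2.line(im,tuple(map(int,q[a])),tuple(map(int,q[b])),col,1)
def plan(tgt,yaw,o=None):
    """remaining move in tool axes (units of plan) from measured tool-down pose"""
    o=o or robot.get_obs();R=cv2.Rodrigues(np.zeros(3))[0]
    y=o['ee_rot'][2];d=np.asarray(tgt)-o['tool_pos']
    x=[np.cos(y)*d[0]+np.sin(y)*d[1],np.sin(y)*d[0]-np.cos(y)*d[1],-d[2]]
    print('t',round(o['time'],1),'pos',o['tool_pos'].round(4),'rpy',o['ee_rot'].round(3),'shift',np.round(np.array(x)*10,3),'turn z',round((y-yaw+np.pi)%(2*np.pi)-np.pi,4),'->',round(((y-yaw+np.pi)%(2*np.pi)-np.pi)/1.5708,3))
E
python3 - <<'E'
from h import *
u=lambda a:np.array(a)/3.8+[75,155]
def inv(X):
    c,s=np.cos(YAW),np.sin(YAW);d=X[:,:2]-O;return np.c_[c*d[:,0]+s*d[:,1],-s*d[:,0]+c*d[:,1]]
print('black top corners',inv(back(u([[566,88],[606,84],[566,110]]),'top',.09)))
print('brass top',inv(back(u([[570,58],[608,58]]),'top',.088)))
o,k=(75,155),3.8
t=cv2.resize(cv2.imread('pics/top0.png')[155:250,75:285],None,fx=k,fy=k,interpolation=cv2.INTER_CUBIC)
box(t,-.042,-.032,-.15,.15,.02,.054,'top',k=k,off=o);box(t,.062,.072,-.15,.15,.02,.06,'top',k=k,off=o)
for y in(-.12,-.04,.04,.12): box(t,.081,.093,y-.012,y+.012,.062,.068,'top',(255,0,0),k,o)
gy=-.187;box(t,.087-.013,.092,gy-.012,gy+.012,.05,.09,'top',(255,0,255),k,o)
o,k=(230,110),5
s=cv2.resize(cv2.imread('pics/side0.png')[110:225,230:330],None,fx=k,fy=k,interpolation=cv2.INTER_CUBIC)
box(s,-.042,-.032,-.15,.15,.02,.054,'side',k=k,off=o);box(s,.062,.072,-.15,.15,.02,.06,'side',k=k,off=o)
box(s,.087-.013,.092,gy-.012,gy+.012,.05,.09,'side',(255,0,255),k,o)
s=cv2.resize(s,(int(500*.86),int(575*.86)))
H=np.zeros((361+0,798,3),np.uint8);
cv2.imwrite('pics/ov_t.png',t);cv2.imwrite('pics/ov_s.png',s)
E
```

```text
black top corners [[ 0.08899674 -0.17440452]
 [ 0.09328631 -0.19881206]
 [ 0.07519026 -0.1756532 ]]
brass top [[ 0.10855005 -0.17489354]
 [ 0.11024125 -0.19839061]]
```

View pics/ov_t.png

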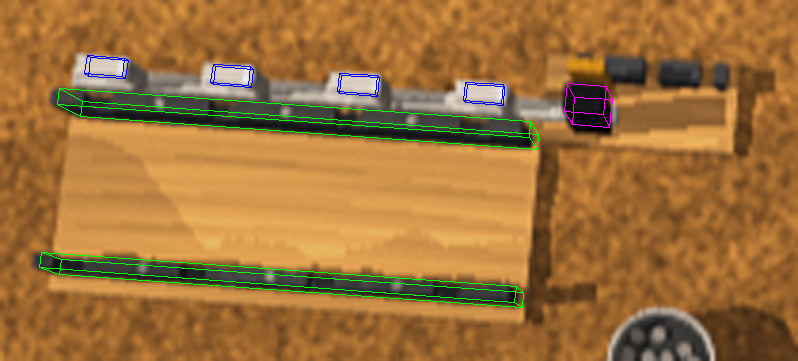

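View pics/ov_s.png

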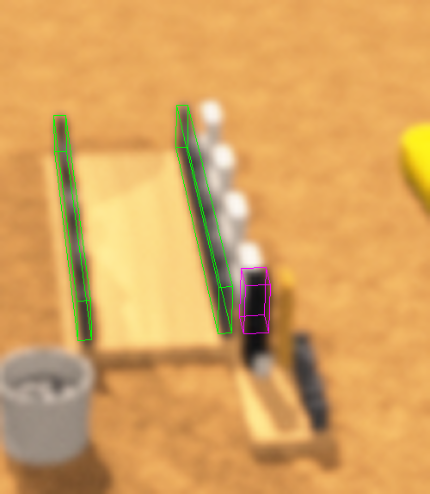

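```bash
python3 - <<'E'
from h import *
u=lambda a:np.array(a)/3.8+[75,155]
def inv(X):
    c,s=np.cos(YAW),np.sin(YAW);d=X[:,:2]-O;return (np.c_[c*d[:,0]+s*d[:,1],-s*d[:,0]+c*d[:,1]]*1000).round(1).tolist()
g=cv2.imread('pics/top0.png',0).astype(float)
def dot(p,z):
    x,y=np.round(u(p)).astype(int);w=g[y-2:y+3,x-2:x+3];w=np.clip(w-np.percentile(w,60),0,None);Y,X=np.mgrid[y-2:y+3,x-2:x+3]
    q=[(w*X).sum()/w.sum(),(w*Y).sum()/w.sum()];return inv(back([q],'top',z))+inv(back([u(p)],'top',z))
for p in([160,103],[285,112],[412,120]): print('far',dot(p,.06))
for p in([143,268],[270,277],[397,286]): print('near',dot(p,.054))
# top-surface intensity profile along rails
for x,z in((-.037,.054),(.067,.06)):
    ys=np.arange(-.16,.161,.004);q=proj(W([[x,y,z] for y in ys]),'top').astype(np.float32)
    v=cv2.remap(g.astype(np.float32),q[:,0].reshape(1,-1),q[:,1].reshape(1,-1),cv2.INTER_LINEAR)[0]
    print([(int(round(y*1000)),int(a)) for y,a in zip(ys,v)])
E
```

```text
far [[68.1, 86.8], [67.3, 85.2]]
far [[68.5, 6.4], [67.2, 5.6]]
far [[68.8, -73.6], [67.9, -75.1]]
near [[-36.1, 86.5], [-37.4, 84.9]]
near [[-35.5, 6.2], [-37.3, 4.7]]
near [[-35.2, -73.9], [-37.2, -75.3]]
[(-160, 53), (-156, 60), (-152, 70), (-148, 16), (-144, 40), (-140, 56), (-136, 57), (-132, 57), (-128, 59), (-124, 57), (-120, 58), (-116, 56), (-112, 38), (-108, 31), (-104, 32), (-100, 26), (-96, 52), (-92, 58), (-88, 57), (-84, 58), (-80, 55), (-76, 98), (-72, 108), (-68, 58), (-64, 58), (-60, 61), (-56, 66), (-52, 65), (-48, 54), (-44, 58), (-40, 59), (-36, 65), (-32, 40), (-28, 39), (-24, 40), (-20, 29), (-16, 55), (-12, 67), (-8, 66), (-4, 67), (0, 64), (4, 120), (8, 119), (12, 66), (16, 68), (20, 70), (24, 68), (28, 66), (32, 70), (36, 67), (40, 60), (44, 60), (48, 32), (52, 32), (56, 32), (60, 15), (64, 48), (68, 57), (72, 57), (76, 56), (80, 55), (84, 91), (88, 105), (92, 57), (96, 59), (100, 60), (104, 58), (108, 58), (112, 57), (116, 56), (120, 56), (124, 40), (128, 28), (132, 31), (136, 27), (140, 15), (144, 51), (148, 54), (152, 53), (156, 88), (160, 120)]
[(-160, 12
[... 177 characters left out ...]
00, 67), (-96, 65), (-92, 67), (-88, 65), (-84, 66), (-80, 65), (-76, 102), (-72, 129), (-68, 68), (-64, 69), (-60, 69), (-56, 68), (-52, 68), (-48, 69), (-44, 67), (-40, 61), (-36, 36), (-32, 40), (-28, 31), (-24, 58), (-20, 65), (-16, 65), (-12, 65), (-8, 66), (-4, 68), (0, 66), (4, 106), (8, 133), (12, 67), (16, 68), (20, 67), (24, 69), (28, 71), (32, 69), (36, 66), (40, 67), (44, 44), (48, 42), (52, 29), (56, 58), (60, 66), (64, 66), (68, 65), (72, 66), (76, 67), (80, 64), (84, 102), (88, 136), (92, 69), (96, 66), (100, 70), (104, 69), (108, 68), (112, 68), (116, 67), (120, 46), (124, 40), (128, 43), (132, 24), (136, 55), (140, 65), (144, 68), (148, 67), (152, 62), (156, 89), (160, 123)]
```

```bash
sed -i 's/^O=.*;YAW/O=np.array([.5105,.1995]);YAW/' h.py; python3 - <<'E'
from h import *
g=W([[.088,-.1924,.07]])[0];print(g)
plan(g+[0,0,.15],1.5228)
E
```

```text
[0.58916699 0.00309922 0.07      ]
t 1.5 pos [ 0.2362 -0.4967  0.2225] rpy [3.141 0.    0.444] shift [ 5.334 -2.998  0.025] turn z -1.079 -> -0.687
```

>>> servo_tool --pt "0.4 -0.24 0 0 0 0 94" --pt "0.8 -0.48 0 0 0 0 94" --pt "1 -0.6 0 0 0 0 94" --pt "1 -0.6 0 0 0 0 94"

```text
time: 1.83
tool_pos: [0.3034, -0.3955, 0.2231]
ee_rot: [-3.141, -0.003, 0.45]
wrist_force: [-0.6, -0.5, -0.1]
width: 0.094
finger_force: 0.0
```

>>> servo_tool --pt "0.4 -0.24 0 0 0 0 94" --pt "0.8 -0.48 0 0 0 0 94" --pt "1 -0.6 0 0 0 0 94" --pt "1 -0.6 0 0 0 0 94"

```text
time: 2.17
tool_pos: [0.3677, -0.2986, 0.223]
ee_rot: [-3.141, -0.003, 0.45]
wrist_force: [-0.2, 0.0, -0.8]
width: 0.0941
finger_force: 0.0
```

>>> servo_tool --pt "0.4 -0.24 0 0 0 0 94" --pt "0.8 -0.48 0 0 0 0 94" --pt "1 -0.6 0 0 0 0 94" --pt "1 -0.6 0 0 0 0 94"

```text
time: 2.5
tool_pos: [0.432, -0.2019, 0.2227]
ee_rot: [-3.141, -0.002, 0.45]
wrist_force: [-1.2, 1.2, -0.0]
width: 0.094
finger_force: 0.0
```

>>> servo_tool --pt "0.4 -0.24 0 0 0 0 94" --pt "0.8 -0.48 0 0 0 0 94" --pt "1 -0.6 0 0 0 0 94" --pt "1 -0.6 0 0 0 0 94"

```text
time: 2.83
tool_pos: [0.4965, -0.1052, 0.2222]
ee_rot: [-3.14, -0.002, 0.449]
wrist_force: [-0.9, 0.4, 0.4]
width: 0.0945
finger_force: 0.0
```

>>> servo_tool --pt "0.4 -0.24 0 0 0 -0.07 94" --pt "0.8 -0.48 0 0 0 -0.14 94" --pt "1 -0.6 0 0 0 -0.21 94" --pt "1 -0.6 0 0 0 -0.28 94" --pt "1 -0.6 0 0 0 -0.35 94" --pt "1 -0.6 0 0 0 -0.42 94" --pt "1 -0.6 0 0 0 -0.49 94" --pt "1 -0.6 0 0 0 -0.56 94" --pt "1 -0.6 0 0 0 -0.63 94" --pt "1 -0.6 0 0 0 -0.687 94" --pt "1 -0.6 0 0 0 -0.687 94"

```text
time: 3.75
tool_pos: [0.5589, -0.0132, 0.2223]
ee_rot: [-3.141, 0.001, 1.523]
wrist_force: [-0.3, -0.6, -0.3]
width: 0.0941
finger_force: 0.0
```

```bash
python3 - <<'E'
from h import *
plan(W([[.088,-.1924,.07]])[0],1.5228);print(robot.get_obs()['joint_positions'].round(2))
E
```

```text
t 3.8 pos [ 0.5589 -0.0132  0.2223] rpy [-3.141e+00  1.000e-03  1.523e+00] shift [0.177 0.295 1.523] turn z -0.0 -> -0.0
[-0.12  0.11  1.35 -0.    1.69 -0.08]
```

>>> servo_tool --pt "0.177 0.295 0 0 0 0 94" --pt "0.177 0.295 0 0 0 0 94" --pt "0.177 0.295 0.3 0 0 0 94" --pt "0.177 0.295 0.6 0 0 0 94" --pt "0.177 0.295 0.9 0 0 0 94" --pt "0.177 0.295 0.9 0 0 0 94"

```text
time: 4.25
tool_pos: [0.5848, 0.0042, 0.125]
ee_rot: [-3.128, 0.0, 1.52]
wrist_force: [0.3, -0.2, -1.7]
width: 0.0939
finger_force: 0.0
```

```bash
python3 - <<'E'
from h import *
plan(W([[.088,-.1924,.07]])[0],1.5228)
s=robot.snapshot('side');t=robot.snapshot('top')
s=cv2.resize(s[110:210,230:350],None,fx=4,fy=4,interpolation=cv2.INTER_CUBIC);t=cv2.resize(t[150:250,190:270],None,fx=4,fy=4,interpolation=cv2.INTER_CUBIC)
cv2.imwrite('pics/a1.png',np.hstack([s,t])[:,:,::-1])
E
```

```text
t 4.2 pos [0.5848 0.0042 0.125 ] rpy [-3.128  0.     1.52 ] shift [-0.009  0.044  0.55 ] turn z -0.0023 -> -0.001
```

View pics/a1.png

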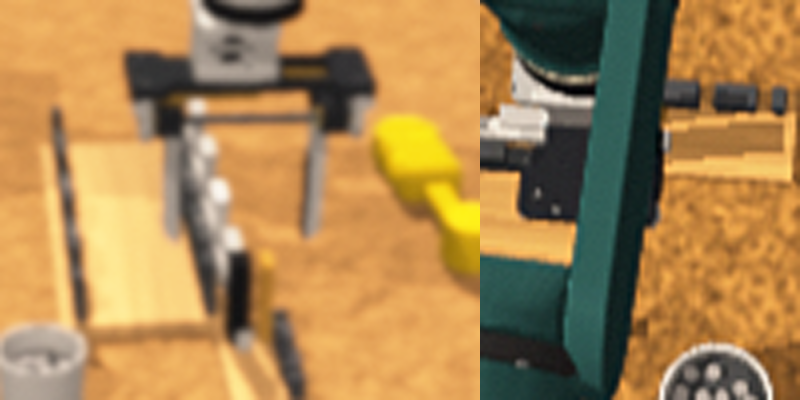

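The fingers (side view, about px 172 and 315 in the crop) straddle the black grip (238) and brass tab (263). Next I go down and squeeze.

>>> servo_tool --pt "0 0 0.2 0 0 0 94" --pt "0 0 0.4 0 0 0 94" --pt "0 0 0.54 0 0 0 94" --pt "0 0 0.54 0 0 0 94" --pt "0 0 0.54 0 0 0 94"

```text
time: 4.77
tool_pos: [0.5903, 0.0047, 0.0806]
ee_rot: [3.139, 0.0, 1.522]
wrist_force: [1.0, 0.1, -0.3]
width: 0.0939
finger_force: 0.0
```

```bash
python3 - <<'E'
from h import *
plan(W([[.088,-.1924,.07]])[0],1.5228)
E
```

```text
t 4.8 pos [0.5903 0.0047 0.0806] rpy [3.139 0.    1.522] shift [-0.016 -0.011  0.106] turn z -0.0006 -> -0.0
```

>>> servo_tool --pt "0 0 0 0 0 0 60" --pt "0 0 0 0 0 0 40" --pt "0 0 0 0 0 0 20" --pt "0 0 0 0 0 0 20" --pt "0 0 0 0 0 0 20" --pt "0 0 0 0 0 0 20" --pt "0 0 0 0 0 0 20" --pt "0 0 0 0 0 0 20" --pt "0 0 0 0 0 0 20"

```text
time: 5.52
tool_pos: [0.5901, 0.0051, 0.0784]
ee_rot: [3.139, 0.0, 1.523]
wrist_force: [3.2, 0.5, -3.8]
width: 0.0373
finger_force: 2.2
```

>>> servo_tool --pt "0 0 0 0 0 0 20" --pt "0 0 0 0 0 0 20" --pt "0 0 0 0 0 0 20" --pt "0 0 0 0 0 0 20" --pt "0 0 0 0 0 0 20" --pt "0 0 0 0 0 0 20"

```text
time: 6.02
tool_pos: [0.5886, 0.0052, 0.0783]
ee_rot: [-3.14, 0.0, 1.523]
wrist_force: [-2.7, -0.7, 0.2]
width: 0.0247
finger_force: 30.1
```

>>> servo_tool --pt "-0.06 0 0 0 0 0 20" --pt "-0.12 0 0 0 0 0 20" --pt "-0.18 0 0 0 0 0 20" --pt "-0.24 0 0 0 0 0 20" --pt "-0.3 0 0 0 0 0 20" --pt "-0.36 0 0 0 0 0 20" --pt "-0.36 0 0 0 0 0 20" --pt "-0.36 0 0 0 0 0 20" --pt "-0.36 0 0 0 0 0 20"

```text
time: 6.77
tool_pos: [0.587, -0.0324, 0.0784]
ee_rot: [-3.14, 0.002, 1.522]
wrist_force: [-5.7, -1.6, 0.7]
width: 0.0247
finger_force: 30.1
```

>>> servo_tool --pt "0.01 0 0 0 0 0 20" --pt "0.01 0 0 0 0 0 20" --pt "0.01 0 0 0 0 0 20" --pt "0.01 0 0 0 0 0 38" --pt "0.01 0 0 0 0 0 38" --pt "0.01 0 0 0 0 0 38" --pt "0.01 0 0 0 0 0 38"

```text
time: 7.35
tool_pos: [0.5888, -0.0305, 0.0789]
ee_rot: [3.139, 0.001, 1.522]
wrist_force: [3.3, -1.8, -2.3]
width: 0.0378
finger_force: 1.9
```

>>> servo_tool --pt "0 0 0 0 0 0 31" --pt "0 0 0 0 0 0 31" --pt "0 0 0 0 0 0 31" --pt "0 0 0 0 0 0 31" --pt "0 0 0 0 0 0 31"

```text
time: 7.77
tool_pos: [0.5889, -0.0301, 0.0789]
ee_rot: [3.138, 0.001, 1.523]
wrist_force: [5.9, -1.7, -2.4]
width: 0.0313
finger_force: 2.9
```

>>> servo_tool --pt "0 0 0 0 0 0 60" --pt "0 0 0 0 0 0 94" --pt "0 0 0 0 0 0 94" --pt "0 0 0 0 0 0 94" --pt "0 0 -0.3 0 0 0 94" --pt "0 0 -0.6 0 0 0 94" --pt "0 0 -0.9 0 0 0 94" --pt "0 0 -0.9 0 0 0 94"

```text
time: 8.43
tool_pos: [0.5903, -0.0298, 0.1763]
ee_rot: [3.13, 0.001, 1.523]
wrist_force: [1.0, 0.3, 1.6]
width: 0.0811
finger_force: 0.0
```

>>> servo_tool --pt "-0.4 0 -0.3 0 0 0 94" --pt "-0.8 0 -0.5 0 0 0 94" --pt "-1 0 -0.5 0 0 0 94" --pt "-1 0 -0.5 0 0 0 94"

```text
time: 8.77
tool_pos: [0.5826, -0.1346, 0.2203]
ee_rot: [3.139, 0.003, 1.517]
wrist_force: [-0.5, -0.3, 0.4]
width: 0.0938
finger_force: 0.0
```

>>> servo_tool --pt "-0.4 0 0 0 0 0.07 94" --pt "-0.8 0 0 0 0 0.14 94" --pt "-1 0 0 0 0 0.21 94" --pt "-1 0 0 0 0 0.28 94" --pt "-1 0 0 0 0 0.35 94" --pt "-1 0 0 0 0 0.42 94" --pt "-1 0 0 0 0 0.49 94" --pt "-1 0 0 0 0 0.56 94" --pt "-1 0 0 0 0 0.63 94" --pt "-1 0 0 0 0 0.7 94" --pt "-1 0 0 0 0 0.78 94" --pt "-1 0 0 0 0 0.78 94"

```text
time: 9.77
tool_pos: [0.5774, -0.2285, 0.2171]
ee_rot: [-3.139, 0.002, 0.296]
wrist_force: [-0.4, 0.5, -0.2]
width: 0.0937
finger_force: 0.0
```

```bash
python3 - <<'E'
from h import *
t=robot.snapshot('top');s=robot.snapshot('side')
o=robot.get_obs();print(o['time'],o['tool_pos'])
a=cv2.resize(t[155:215,80:290],None,fx=3.8,fy=3.8,interpolation=cv2.INTER_CUBIC)
b=cv2.resize(s[110:220,220:340],None,fx=3.2,fy=3.2,interpolation=cv2.INTER_CUBIC)
b=np.hstack([b,cv2.resize(t[160:205,215:275],(414,352),interpolation=cv2.INTER_CUBIC)])
cv2.imwrite('pics/a2.png',np.vstack([a,np.pad(b,((0,0),(0,798-b.shape[1]),(0,0)))])[:,:,::-1])
for c,im in(('top',t),('side',s)):
    for x in tools(im,c): print(c,x)
E
```

```text
9.8667 [ 0.57756805 -0.228774    0.21749902]
top (array([331.6, 189.5]), 225, array([ 0.5997, -0.2414,  0.2856]), np.float64(0.492))
top (array([362.9, 256.1]), 394, array([ 0.4338, -0.3215,  0.0997]), np.float64(0.162))
top (array([473.2, 272.5]), 150, array([ 0.4003, -0.5859,  0.2605]), np.float64(0.747))
top (array([510.6, 322.3]), 733, array([ 0.2592, -0.6603,  1.661 ]), np.float64(0.598))
side (array([183.2, 107.7]), 157, array([0.2627, 0.7471, 1.5538]), np.float64(0.385))
side (array([310.4, 245.5]), 208, array([ 0.6099, -0.2381,  0.2541]), np.float64(0.525))
side (array([316.6, 265.3]), 238, array([ 0.6077, -0.3317, -0.2925]), np.float64(0.534))
side (array([249. , 272.2]), 249, array([ 0.4338, -0.3244,  0.0599]), np.float64(0.528))
```

View pics/a2.png

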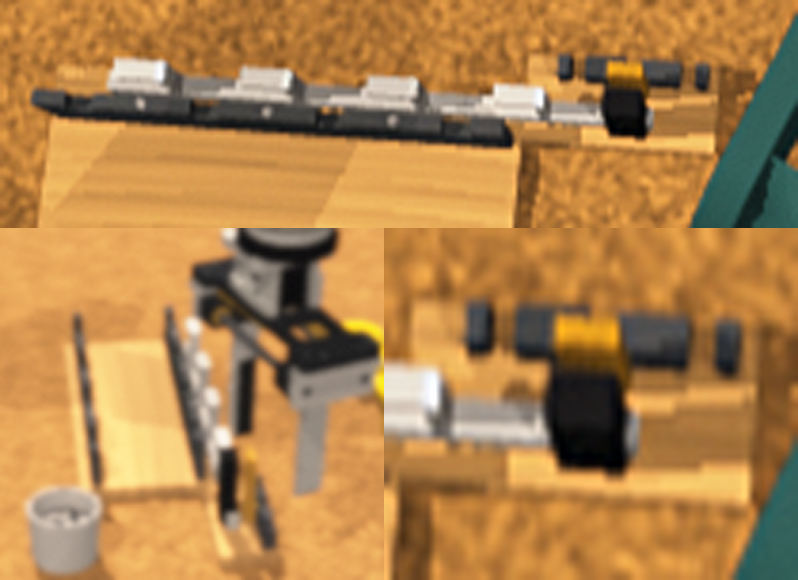

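The picture shows the keeper one detent open (tab centred in the middle strip gap, crop px ~590,335) with the brass standing clear of the black block, so it is locked. Candidates for the tools at the start (top camera):
- Walnut-handled at (330,183), (362,185) and (363,256): these fit the description.
- Red at (437,191) and (418,284), and blue at (339,318): look-alikes, to be left alone.

The first crop, at 1.9x, already showed these colours clearly.

```bash
python3 - <<'E'
from h import *
plan([.612,-.237,.021],.275)
E
```

```text
t 9.9 pos [ 0.5776 -0.2288  0.2175] rpy [-3.14e+00  1.00e-03  3.01e-01] shift [0.304 0.181 1.965] turn z 0.0263 -> 0.017
```

>>> servo_tool --pt "0.3 0.18 0.2 0 0 0.017 70" --pt "0.3 0.18 0.6 0 0 0.017 70" --pt "0.3 0.18 1 0 0 0.017 70" --pt "0.3 0.18 1 0 0 0.017 70" --pt "0.3 0.18 1 0 0 0.017 70"

```text
time: 10.28
tool_pos: [0.6096, -0.2366, 0.1145]
ee_rot: [-3.135, 0.007, 0.273]
wrist_force: [-0.1, -0.1, 0.5]
width: 0.0706
finger_force: 0.0
```

>>> servo_tool --pt "0 0 0.2 0 0 0 70" --pt "0 0 0.4 0 0 0 70" --pt "0 0 0.6 0 0 0 70" --pt "0 0 0.6 0 0 0 70" --pt "0 0 0.6 0 0 0 70"

```text
time: 10.7
tool_pos: [0.613, -0.2385, 0.0612]
ee_rot: [3.14, -0.002, 0.272]
wrist_force: [0.1, -0.2, 0.0]
width: 0.0701
finger_force: 0.0
```

```bash
python3 - <<'E'
from h import *
plan([.612,-.237,.021],.275)
s=robot.snapshot('side')
for x in tools(s,'side'): print(x)
cv2.imwrite('pics/a3.png',cv2.resize(s[195:285,250:400],None,fx=4,fy=4,interpolation=cv2.INTER_CUBIC)[:,:,::-1])
E
```

```text
t 10.7 pos [ 0.613  -0.2385  0.0612] rpy [ 3.14e+00 -2.00e-03  2.72e-01] shift [-0.006 -0.017  0.402] turn z -0.0033 -> -0.002
(array([310.1, 245.3]), 214, array([ 0.61  , -0.242 ,  0.3815]), np.float64(0.509))
(array([317.8, 263.7]), 324, array([ 0.6116, -0.3247, -0.1904]), np.float64(0.358))
(array([249. , 272.5]), 231, array([ 0.43  , -0.3268,  0.2173]), np.float64(0.569))
(array([182. , 388.2]), 214, array([ 0.2519, -0.6456, -1.4211]), np.float64(0.673))
```

View pics/a3.png

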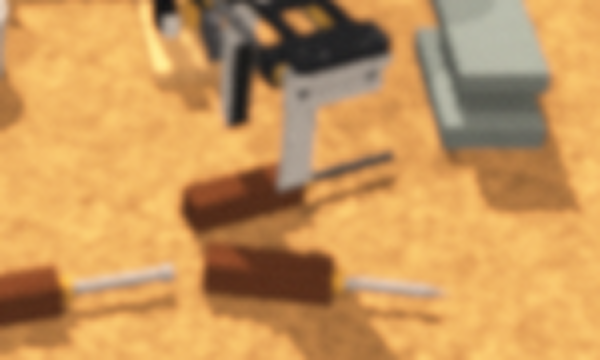

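The jaws straddle the first handle (dark-shafted, crop px ~245,195) and are aligned with it, so I go down and grip.

>>> servo_tool --pt "0 -0.01 0.13 0 0 0 70" --pt "0 -0.01 0.27 0 0 0 70" --pt "0 -0.01 0.39 0 0 0 70" --pt "0 -0.01 0.39 0 0 0 70" --pt "0 -0.01 0.39 0 0 0 50" --pt "0 -0.01 0.39 0 0 0 30" --pt "0 -0.01 0.39 0 0 0 15" --pt "0 -0.01 0.39 0 0 0 15" --pt "0 -0.01 0.39 0 0 0 15" --pt "0 -0.01 0.39 0 0 0 15" --pt "0 -0.01 0.39 0 0 0 15" --pt "0 -0.01 0.39 0 0 0 15"

```text
time: 11.75
tool_pos: [0.6118, -0.2373, 0.0198]
ee_rot: [3.141, -0.0, 0.271]
wrist_force: [-0.3, 0.4, 0.8]
width: 0.0253
finger_force: 30.0
```

>>> servo_tool --pt "0 0 0 0 0 0 15" --pt "0 0 0 0 0 0 15" --pt "0 0 0 0 0 0 15" --pt "0 0 0 0 0 0 15"

```text
time: 12.08
tool_pos: [0.6119, -0.2372, 0.0197]
ee_rot: [3.141, -0.0, 0.271]
wrist_force: [0.4, -1.0, 0.9]
width: 0.0258
finger_force: 30.0
```

>>> servo_tool --pt "0 0 -0.15 0 0 0 15" --pt "0 0 -0.4 0 0 0 15" --pt "0 0 -0.7 0 0 0 15" --pt "0 0 -1 0 0 0 15" --pt "0 0 -1 0 0 0 15"

```text
time: 12.5
tool_pos: [0.6149, -0.2383, 0.1272]
ee_rot: [3.134, -0.009, 0.271]
wrist_force: [0.6, 0.2, 0.2]
width: 0.0255
finger_force: 30.0
```

>>> servo_tool --pt "0 0 -0.2 0 0 0.05 15" --pt "0 0 -0.4 0 0 0.1 15" --pt "0 0 -0.5 0 0 0.15 15" --pt "0 0 -0.5 0 0 0.203 15" --pt "0 0 -0.5 0 0 0.203 15"

```text
time: 12.92
tool_pos: [0.6117, -0.2369, 0.1692]
ee_rot: [-3.141, 0.0, -0.049]
wrist_force: [0.0, -0.9, -1.2]
width: 0.0257
finger_force: 30.0
```

>>> servo_tool --pt "-0.06 -0.2 0 0 0 0 15" --pt "-0.12 -0.45 0 0 0 0 15" --pt "-0.18 -0.7 0 0 0 0 15" --pt "-0.24 -0.94 0 0 0 0 15"

```text
time: 13.25
tool_pos: [0.5909, -0.1407, 0.1672]
ee_rot: [-3.14, 0.004, -0.046]
wrist_force: [-0.5, 0.5, -1.6]
width: 0.0256
finger_force: 30.0
```

>>> servo_tool --pt "-0.06 -0.2 0 0 0 0 15" --pt "-0.12 -0.45 0 0 0 0 15" --pt "-0.18 -0.7 0 0 0 0 15" --pt "-0.24 -0.94 0 0 0 0 15"

```text
time: 13.58
tool_pos: [0.5714, -0.0454, 0.1674]
ee_rot: [-3.141, 0.003, -0.045]
wrist_force: [1.3, 0.1, -0.9]
width: 0.0258
finger_force: 30.0
```

>>> servo_tool --pt "-0.06 -0.2 0 0 0 0 15" --pt "-0.12 -0.45 0 0 0 0 15" --pt "-0.18 -0.7 0 0 0 0 15" --pt "-0.24 -0.94 0 0 0 0 15"

```text
time: 13.92
tool_pos: [0.5519, 0.0495, 0.1675]
ee_rot: [-3.141, 0.003, -0.045]
wrist_force: [-0.4, 0.0, -1.1]
width: 0.0254
finger_force: 30.0
```

>>> servo_tool --pt "-0.06 -0.2 0 0 0 0 15" --pt "-0.12 -0.45 0 0 0 0 15" --pt "-0.18 -0.7 0 0 0 0 15" --pt "-0.24 -0.94 0 0 0 0 15"

```text
time: 14.25
tool_pos: [0.5324, 0.1443, 0.1675]
ee_rot: [3.141, 0.003, -0.045]
wrist_force: [0.4, -0.7, -0.6]
width: 0.0258
finger_force: 30.0
```

>>> servo_tool --pt "-0.06 -0.2 0 0 0 0 15" --pt "-0.12 -0.45 0 0 0 0 15" --pt "-0.18 -0.7 0 0 0 0 15" --pt "-0.24 -0.94 0 0 0 0 15" --pt "-0.24 -0.94 0 0 0 0 15" --pt "-0.24 -0.94 0 0 0 0 15"

```text
time: 14.75
tool_pos: [0.5131, 0.2389, 0.1676]
ee_rot: [3.14, 0.003, -0.044]
wrist_force: [-0.4, -0.5, -1.0]
width: 0.0259
finger_force: 30.0
```

```bash
python3 - <<'E'
from h import *
plan(W([[0,.04,.0597]])[0],YAW)
s=robot.snapshot('side');t=robot.snapshot('top')
for x in tools(s,'side',mn=60): print('side',x)
for x in tools(t,'top',mn=60): print('top',x)
a=cv2.resize(s[60:220,220:340],None,fx=3.2,fy=3.2,interpolation=cv2.INTER_CUBIC);b=cv2.resize(t[120:280,60:240],(390,512))
cv2.imwrite('pics/a4.png',np.hstack([a,b[:,:390]])[:,:,::-1])
E
```

```text
t 14.8 pos [0.5131 0.2389 0.1676] rpy [ 3.14e+00  3.00e-03 -4.40e-02] shift [-0.007 -0.005  1.079] turn z 0.0043 -> 0.003
side (array([180.4, 107.7]), 290, array([0.2608, 0.7551, 1.3188]), np.float64(0.557))
side (array([247.3, 121.9]), 92, array([0.5293, 0.5624, 0.1086]), np.float64(0.547))
side (array([316. , 264.3]), 292, array([ 0.6071, -0.3272, -0.3141]), np.float64(0.429))
side (array([247.9, 269.9]), 413, array([ 0.4291, -0.3174,  0.1189]), np.float64(0.223))
top (array([362.8, 183.9]), 345, array([ 0.6115, -0.3246, -0.2756]), np.float64(0.216))
top (array([112.5, 219.4]), 192, array([ 0.5202,  0.2904, -0.1958]), np.float64(0.623))
top (array([363.6, 256.2]), 345, array([ 0.4337, -0.3217,  0.1133]), np.float64(0.266))
top (array([506.4, 315.5]), 854, array([ 0.2593, -0.6548,  1.6837]), np.float64(0.618))
```

View pics/a4.png

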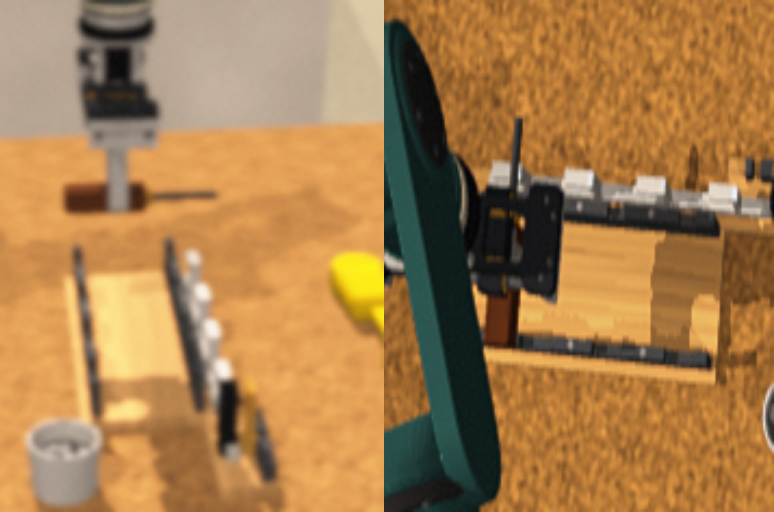

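The tool is held level at its mid point (finger px 118; handle 65–147; tip 217). I lower it into the y=+40 place.

>>> servo_tool --pt "0 0 0.2 0 0 0 15" --pt "0 0 0.4 0 0 0 15" --pt "0 0 0.6 0 0 0 15" --pt "0 0 0.75 0 0 0 15" --pt "0 0 0.85 0 0 0 15" --pt "-0.007 -0.005 0.92 0 0 0.003 15" --pt "-0.007 -0.005 0.92 0 0 0.003 15" --pt "-0.007 -0.005 0.92 0 0 0.003 15"

```text
time: 15.52
tool_pos: [0.5139, 0.2383, 0.0777]
ee_rot: [3.141, -0.0, -0.053]
wrist_force: [0.4, -0.8, -1.7]
width: 0.0255
finger_force: 30.0
```

```bash
python3 - <<'E'
from h import *
plan(W([[0,.04,.0597]])[0],YAW)
E
```

```text
t 15.5 pos [0.5139 0.2383 0.0777] rpy [ 3.141 -0.    -0.053] shift [-0.016 -0.01   0.18 ] turn z -0.005 -> -0.003
```

>>> servo_tool --pt "-0.016 -0.01 0.04 0 0 -0.003 15" --pt "-0.016 -0.01 0.08 0 0 -0.003 15" --pt "-0.016 -0.01 0.12 0 0 -0.003 15" --pt "-0.016 -0.01 0.16 0 0 -0.003 15" --pt "-0.016 -0.01 0.18 0 0 -0.003 15" --pt "-0.016 -0.01 0.18 0 0 -0.003 15" --pt "-0.016 -0.01 0.18 0 0 -0.003 15"

```text
time: 16.1
tool_pos: [0.512, 0.2398, 0.0597]
ee_rot: [3.142, 0.0, -0.048]
wrist_force: [-1.6, -0.5, 2.4]
width: 0.0257
finger_force: 30.0
```

```bash
python3 - <<'E'
from h import *
plan(W([[0,.04,.0597]])[0],YAW)
E
```

```text
t 16.1 pos [0.512  0.2398 0.0597] rpy [ 3.142  0.    -0.048] shift [ 0.005  0.004 -0.   ] turn z 0.0002 -> 0.0
```

>>> servo_tool --pt "0 0 0 0 0 0 30" --pt "0 0 0 0 0 0 45" --pt "0 0 0 0 0 0 45" --pt "0 0 0 0 0 0 45" --pt "0 0 0 0 0 0 45" --pt "0 0 -0.2 0 0 0 45" --pt "0 0 -0.6 0 0 0 45" --pt "0 0 -1 0 0 0 45" --pt "0 0 -1 0 0 0 45"

```text
time: 16.85
tool_pos: [0.5165, 0.2414, 0.1693]
ee_rot: [-3.135, -0.016, -0.048]
wrist_force: [0.6, 0.7, 1.8]
width: 0.0454
finger_force: 0.0
```

>>> servo_tool --pt "0.07 0.3 0 0 0 0 70" --pt "0.14 0.6 0 0 0 0 70" --pt "0.21 0.935 0 0 0 0 70"

```text
time: 17.1
tool_pos: [0.5288, 0.1453, 0.1598]
ee_rot: [-3.141, -0.001, -0.045]
wrist_force: [1.1, -0.7, 0.2]
width: 0.0614
finger_force: 0.0
```

>>> servo_tool --pt "0.07 0.3 0 0 0 0 70" --pt "0.14 0.6 0 0 0 0 70" --pt "0.21 0.935 0 0 0 0 70"

```text
time: 17.35
tool_pos: [0.5453, 0.0499, 0.1595]
ee_rot: [-3.141, -0.001, -0.047]
wrist_force: [-0.5, 0.4, -0.4]
width: 0.07
finger_force: 0.0
```

```bash
python3 - <<'E'
from h import *
o=robot.get_obs();print(o['time'],o['tool_pos'])
s=robot.snapshot('side');t=robot.snapshot('top')
for x in tools(t,'top'): print('top',x)
for x in tools(s,'side'): print('side',x)
a=cv2.resize(s[90:230,200:340],None,fx=3.2,fy=3.2,interpolation=cv2.INTER_CUBIC);b=cv2.resize(t[150:270,60:160],(350,448))
cv2.imwrite('pics/a5.png',np.hstack([a,b])[:,:,::-1])
E
```

```text
17.35 [0.54527231 0.0499163  0.15952633]
top (array([362.5, 184.6]), 352, array([ 0.6128, -0.325 , -0.332 ]), np.float64(0.183))
top (array([363. , 256.5]), 381, array([ 0.4327, -0.3217,  0.0614]), np.float64(0.186))
top (array([511.5, 322.4]), 691, array([ 0.261 , -0.6663,  1.6558]), np.float64(0.605))
side (array([181.7, 108.7]), 226, array([0.2625, 0.7279, 1.498 ]), np.float64(0.476))
side (array([252.3, 150.5]), 136, array([0.5176, 0.3164, 0.0633]), np.float64(0.452))
side (array([316.2, 263. ]), 383, array([ 0.61  , -0.3235, -0.2719]), np.float64(0.24))
side (array([249.8, 270.7]), 330, array([ 0.4355, -0.3238,  0.2517]), np.float64(0.362))
```

View pics/a5.png

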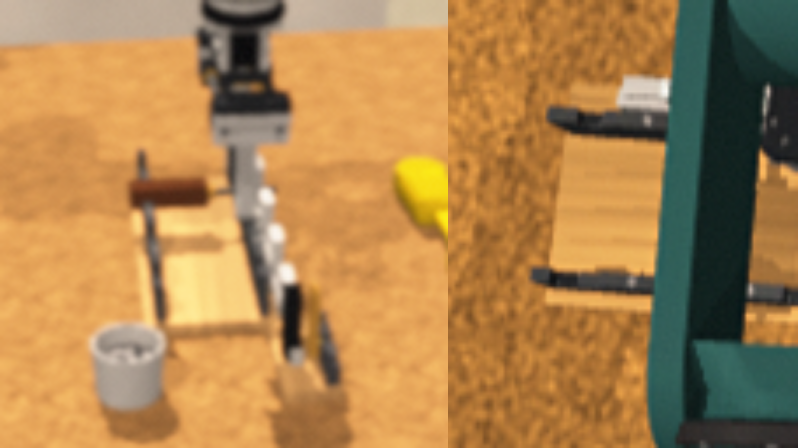

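>>> servo_tool --pt "0.07 0.3 0 0 0 0 70" --pt "0.14 0.6 0 0 0 0 70" --pt "0.21 0.93 0 0 0 0 70"

```text
time: 17.7
tool_pos: [0.5618, -0.0427, 0.1595]
ee_rot: [-3.141, -0.001, -0.046]
wrist_force: [-0.1, -0.5, -0.6]
width: 0.0697
finger_force: 0.0
```

>>> servo_tool --pt "0.07 0.3 0 0 0 0 70" --pt "0.14 0.6 0 0 0 0 70" --pt "0.21 0.93 0 0 0 0 70"

```text
time: 17.95
tool_pos: [0.5785, -0.137, 0.1595]
ee_rot: [-3.141, -0.001, -0.047]
wrist_force: [0.8, -0.2, -0.0]
width: 0.0701
finger_force: 0.0
```

>>> servo_tool --pt "0.07 0.3 0 0 0 0 70" --pt "0.14 0.6 0 0 0 0 70" --pt "0.21 0.93 0 0 0 0 70"

```text
time: 18.2
tool_pos: [0.5952, -0.2309, 0.1594]
ee_rot: [-3.141, -0.0, -0.047]
wrist_force: [1.5, 0.2, -0.1]
width: 0.0698
finger_force: 0.0
```

>>> servo_tool --pt "0.07 0.3 0 0 0 0.06 70" --pt "0.14 0.6 0 0 0 0.12 70" --pt "0.2 0.93 0 0 0 0.157 70" --pt "0.2 0.93 0.3 0 0 0.157 70" --pt "0.2 0.93 0.6 0 0 0.157 70" --pt "0.2 0.93 0.9 0 0 0.157 70" --pt "0.2 0.93 0.9 0 0 0.157 70" --pt "0.2 0.93 0.9 0 0 0.157 70"

```text
time: 18.87
tool_pos: [0.6091, -0.323, 0.0668]
ee_rot: [-3.14, 0.005, -0.294]
wrist_force: [-0.5, -0.0, 0.6]
width: 0.07
finger_force: 0.0
```

```bash
python3 - <<'E'
from h import *
plan([.610,-.325,.0205],-.295)
s=robot.snapshot('side')
for x in tools(s,'side'): print('side',x)
cv2.imwrite('pics/a6.png',cv2.resize(s[195:285,250:400],None,fx=4,fy=4,interpolation=cv2.INTER_CUBIC)[:,:,::-1])
E
```

```text
t 18.9 pos [ 0.6091 -0.323   0.0668] rpy [-3.14   0.005 -0.294] shift [0.014 0.017 0.463] turn z 0.0011 -> 0.001
side (array([252.4, 150.4]), 136, array([ 0.5198,  0.3147, -0.0938]), np.float64(0.46))
side (array([317.8, 265. ]), 245, array([ 0.6066, -0.3241, -0.1936]), np.float64(0.515))
side (array([249. , 272.4]), 230, array([ 0.4318, -0.3256,  0.1809]), np.float64(0.572))
side (array([183.4, 393. ]), 334, array([ 0.2559, -0.6546, -1.4452]), np.float64(0.504))
```

View pics/a6.png

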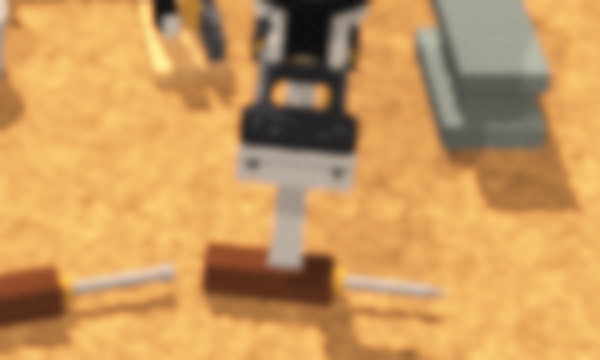

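The jaws are centred over the second walnut handle's mid point (finger crop px 288; handle 205–335). I go down and grip.

>>> servo_tool --pt "0 0.005 0.15 0 0 0 70" --pt "0 0.005 0.3 0 0 0 70" --pt "0 0.005 0.44 0 0 0 70" --pt "0 0.005 0.44 0 0 0 70" --pt "0 0.005 0.44 0 0 0 50" --pt "0 0.005 0.44 0 0 0 30" --pt "0 0.005 0.44 0 0 0 15" --pt "0 0.005 0.44 0 0 0 15" --pt "0 0.005 0.44 0 0 0 15" --pt "0 0.005 0.44 0 0 0 15" --pt "0 0.005 0.44 0 0 0 15" --pt "0 0.005 0.44 0 0 0 15"

```text
time: 19.92
tool_pos: [0.6101, -0.3254, 0.0259]
ee_rot: [3.141, -0.001, -0.295]
wrist_force: [0.7, 0.3, -0.1]
width: 0.0257
finger_force: 30.0
```

>>> servo_tool --pt "0 0 0 0 0 0 15" --pt "0 0 0 0 0 0 15" --pt "0 0 0 0 0 0 15"

```text
time: 20.17
tool_pos: [0.6101, -0.3255, 0.0259]
ee_rot: [3.141, -0.001, -0.295]
wrist_force: [-0.7, -1.1, 1.4]
width: 0.0255
finger_force: 30.0
```

```bash
python3 - <<'E'
from h import *
plan(W([[0,-.04,.0597]])[0],YAW)
p=W([[0,-.04,.0597]])[0]-robot.get_obs()['tool_pos'];c,s=np.cos(YAW),np.sin(YAW);print('in place frame',c*p[0]+s*p[1],s*p[0]-c*p[1])
E
```

```text
t 20.2 pos [ 0.6101 -0.3255  0.0259] rpy [ 3.141e+00 -1.000e-03 -2.950e-01] shift [-2.38  -4.346 -0.338] turn z -0.2466 -> -0.157
in place frame -0.12471846467422695 -0.47957516997906796
```

>>> servo_tool --pt "0 0 -0.15 0 0 0 15" --pt "0 0 -0.4 0 0 0 15" --pt "0 0 -0.7 0 0 0 15" --pt "0 0 -1 0 0 0 15" --pt "0 0 -1 0 0 0 15"

```text
time: 20.58
tool_pos: [0.6131, -0.3265, 0.1334]
ee_rot: [3.139, -0.012, -0.294]
wrist_force: [0.6, -0.0, 0.6]
width: 0.0255
finger_force: 30.0
```

>>> servo_tool --pt "0 0 -0.2 0 0 -0.04 15" --pt "0 0 -0.4 0 0 -0.08 15" --pt "0 0 -0.45 0 0 -0.12 15" --pt "0 0 -0.45 0 0 -0.157 15" --pt "0 0 -0.45 0 0 -0.157 15"

```text
time: 21.0
tool_pos: [0.61, -0.3246, 0.1697]
ee_rot: [-3.141, 0.001, -0.047]
wrist_force: [-1.0, -0.1, -1.8]
width: 0.0254
finger_force: 30.0
```

>>> servo_tool --pt "-0.06 -0.2 0 0 0 0 15" --pt "-0.12 -0.45 0 0 0 0 15" --pt "-0.18 -0.7 0 0 0 0 15" --pt "-0.25 -0.96 0 0 0 0 15"

```text
time: 21.33
tool_pos: [0.5886, -0.2267, 0.1681]
ee_rot: [-3.14, 0.003, -0.05]
wrist_force: [0.5, 0.1, -1.1]
width: 0.0256
finger_force: 30.0
```

>>> servo_tool --pt "-0.06 -0.2 0 0 0 0 15" --pt "-0.12 -0.45 0 0 0 0 15" --pt "-0.18 -0.7 0 0 0 0 15" --pt "-0.25 -0.96 0 0 0 0 15"

```text
time: 21.67
tool_pos: [0.5682, -0.1294, 0.1684]
ee_rot: [-3.141, 0.003, -0.05]
wrist_force: [-0.2, 1.0, -1.2]
width: 0.0257
finger_force: 30.0
```

>>> servo_tool --pt "-0.06 -0.2 0 0 0 0 15" --pt "-0.12 -0.45 0 0 0 0 15" --pt "-0.18 -0.7 0 0 0 0 15" --pt "-0.25 -0.96 0 0 0 0 15"

```text
time: 22.0
tool_pos: [0.5478, -0.0325, 0.1686]
ee_rot: [-3.141, 0.003, -0.05]
wrist_force: [1.5, 0.6, -1.5]
width: 0.0261
finger_force: 30.0
```

>>> servo_tool --pt "-0.06 -0.2 0 0 0 0 15" --pt "-0.12 -0.45 0 0 0 0 15" --pt "-0.18 -0.7 0 0 0 0 15" --pt "-0.25 -0.96 0 0 0 0 15"

```text
time: 22.33
tool_pos: [0.5273, 0.0645, 0.1687]
ee_rot: [-3.142, 0.003, -0.05]
wrist_force: [0.7, 1.1, -1.7]
width: 0.0259
finger_force: 30.0
```

>>> servo_tool --pt "-0.06 -0.2 0 0 0 0 15" --pt "-0.12 -0.45 0 0 0 0 15" --pt "-0.18 -0.7 0 0 0 0 15" --pt "-0.25 -0.96 0 0 0 0 15" --pt "-0.25 -0.96 0 0 0 0 15" --pt "-0.25 -0.96 0 0 0 0 15"

```text
time: 22.83
tool_pos: [0.507, 0.1614, 0.1689]
ee_rot: [3.141, 0.003, -0.046]
wrist_force: [0.0, 0.3, -2.4]
width: 0.0255
finger_force: 30.0
```

```bash
python3 - <<'E'
from h import *
plan(W([[0,-.04,.0659]])[0],YAW)
s=robot.snapshot('side');t=robot.snapshot('top')
a=cv2.resize(s[80:220,220:340],None,fx=3.2,fy=3.2,interpolation=cv2.INTER_CUBIC);b=cv2.resize(t[130:270,70:240],(390,448))
cv2.imwrite('pics/a7.png',np.hstack([a,b])[:,:,::-1])
E
```

```text
t 22.8 pos [0.507  0.1614 0.1689] rpy [ 3.141e+00  3.000e-03 -4.600e-02] shift [0.016 0.018 1.03 ] turn z 0.0018 -> 0.001
```

View pics/a7.png

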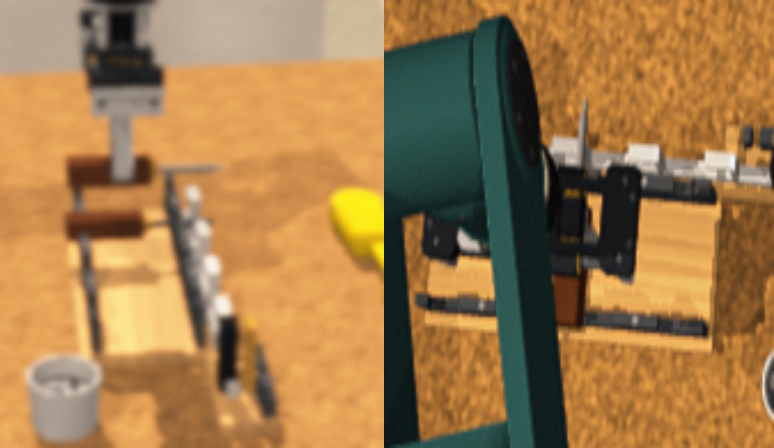

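Tool 2 is held at its mid point (finger px 122; handle 67–152), and tool 1 is seated in its place behind. I lower tool 2 into y=-40.

>>> servo_tool --pt "0 0 0.2 0 0 0 15" --pt "0.01 0.01 0.4 0 0 0 15" --pt "0.01 0.01 0.6 0 0 0 15" --pt "0.01 0.01 0.75 0 0 0 15" --pt "0.01 0.01 0.85 0 0 0 15" --pt "0.01 0.01 0.85 0 0 0 15" --pt "0.01 0.01 0.85 0 0 0 15" --pt "0.01 0.01 0.85 0 0 0 15"

```text
time: 23.6
tool_pos: [0.51, 0.1591, 0.0866]
ee_rot: [-3.141, -0.002, -0.049]
wrist_force: [0.2, 0.5, -0.8]
width: 0.0258
finger_force: 30.0
```

```bash
python3 - <<'E'
from h import *
plan(W([[0,-.04,.0659]])[0],YAW)
E
```

```text
t 23.6 pos [0.51   0.1591 0.0866] rpy [-3.141e+00 -2.000e-03 -4.900e-02] shift [-0.015 -0.004  0.207] turn z -0.0007 -> -0.0
```

>>> servo_tool --pt "-0.012 -0.004 0.05 0 0 0 15" --pt "-0.012 -0.004 0.1 0 0 0 15" --pt "-0.012 -0.004 0.14 0 0 0 15" --pt "-0.012 -0.004 0.18 0 0 0 15" --pt "-0.012 -0.004 0.2 0 0 0 15" --pt "-0.012 -0.004 0.2 0 0 0 15" --pt "-0.012 -0.004 0.2 0 0 0 15"

```text
time: 24.18
tool_pos: [0.5077, 0.1599, 0.0658]
ee_rot: [3.141, 0.0, -0.048]
wrist_force: [-1.4, -0.0, 2.4]
width: 0.0255
finger_force: 30.0
```

```bash
python3 - <<'E'
from h import *
plan(W([[0,-.04,.0659]])[0],YAW)
E
```

```text
t 24.2 pos [0.5077 0.1599 0.0658] rpy [ 3.141  0.    -0.048] shift [ 0.008  0.003 -0.001] turn z 0.0003 -> 0.0
```

>>> servo_tool --pt "0 0 0 0 0 0 30" --pt "0 0 0 0 0 0 45" --pt "0 0 0 0 0 0 45" --pt "0 0 0 0 0 0 45" --pt "0 0 0 0 0 0 45" --pt "0 0 -0.2 0 0 0 45" --pt "0 0 -0.6 0 0 0 45" --pt "0 0 -1 0 0 0 45" --pt "0 0 -1 0 0 0 45"

```text
time: 24.93
tool_pos: [0.5125, 0.1608, 0.175]
ee_rot: [-3.138, -0.016, -0.048]
wrist_force: [1.7, -0.2, 0.7]
width: 0.0449
finger_force: 0.0
```

>>> servo_tool --pt "-0.03 0.3 0 0 0 0 70" --pt "-0.06 0.6 0 0 0 0 70" --pt "-0.1 0.97 0 0 0 0 70"

```text
time: 25.18
tool_pos: [0.4934, 0.0635, 0.1657]
ee_rot: [-3.141, -0.001, -0.045]
wrist_force: [0.1, -0.8, -0.4]
width: 0.0617
finger_force: 0.0
```

>>> servo_tool --pt "-0.03 0.3 0 0 0 0 70" --pt "-0.06 0.6 0 0 0 0 70" --pt "-0.1 0.97 0 0 0 0 70"

```text
time: 25.43
tool_pos: [0.4785, -0.0337, 0.1655]
ee_rot: [-3.141, -0.001, -0.046]
wrist_force: [0.4, 0.1, 0.1]
width: 0.0704
finger_force: 0.0
```

>>> servo_tool --pt "-0.03 0.3 0 0 0 -0.03 70" --pt "-0.06 0.6 0 0 0 -0.06 70" --pt "-0.1 0.97 0 0 0 -0.094 70"

```text
time: 25.68
tool_pos: [0.4639, -0.1303, 0.1656]
ee_rot: [-3.141, -0.001, 0.103]
wrist_force: [0.7, -1.0, 1.0]
width: 0.0699
finger_force: 0.0
```

```bash
python3 - <<'E'
from h import *
s=robot.snapshot('side');t=robot.snapshot('top')
for x in tools(t,'top'): print('top',x)
for x in tools(s,'side'): print('side',x)
plan([.434,-.322,.0205],.1)
E
```

```text
top (array([128.2, 216.5]), 358, array([ 0.5184,  0.2605, -0.0173]), np.float64(0.298))
top (array([161.7, 218.6]), 370, array([ 0.5149,  0.1765, -0.0064]), np.float64(0.252))
top (array([362.9, 256. ]), 390, array([ 0.4334, -0.321 ,  0.1181]), np.float64(0.174))
top (array([505.4, 314. ]), 867, array([ 0.2611, -0.6493,  1.7339]), np.float64(0.624))
side (array([183.1, 108. ]), 168, array([0.2662, 0.7452, 1.5615]), np.float64(0.399))
side (array([249. , 272.1]), 254, array([ 0.4345, -0.3192,  0.0184]), np.float64(0.512))
t 25.8 pos [ 0.4633 -0.1339  0.1654] rpy [3.139 0.    0.094] shift [-0.468  1.845  1.449] turn z -0.0062 -> -0.004
```

>>> servo_tool --pt "-0.07 0.3 0 0 0 0 70" --pt "-0.14 0.6 0 0 0 0 70" --pt "-0.235 0.92 0 0 0 0 70"

```text
time: 26.03
tool_pos: [0.4502, -0.2233, 0.1655]
ee_rot: [-3.141, -0.001, 0.101]
wrist_force: [-0.7, 0.4, -0.1]
width: 0.0704
finger_force: 0.0
```

>>> servo_tool --pt "-0.07 0.3 0 0 0 0 70" --pt "-0.14 0.6 0.3 0 0 0 70" --pt "-0.235 0.92 0.6 0 0 0 70" --pt "-0.235 0.92 0.9 0 0 0 70" --pt "-0.235 0.92 0.9 0 0 0 70" --pt "-0.235 0.92 0.9 0 0 0 70"

```text
time: 26.53
tool_pos: [0.4346, -0.3155, 0.0735]
ee_rot: [-3.137, 0.003, 0.099]
wrist_force: [-0.3, -0.1, 0.3]
width: 0.0702
finger_force: 0.0
```

```bash
python3 - <<'E'
from h import *
plan([.4345,-.3215,.0205],.095)
s=robot.snapshot('side')
cv2.imwrite('pics/a8.png',cv2.resize(s[205:295,190:340],None,fx=4,fy=4,interpolation=cv2.INTER_CUBIC)[:,:,::-1])
E
```

```text
t 26.5 pos [ 0.4346 -0.3155  0.0735] rpy [-3.137e+00  3.000e-03  9.900e-02] shift [-0.007  0.06   0.53 ] turn z 0.0043 -> 0.003
```

View pics/a8.png

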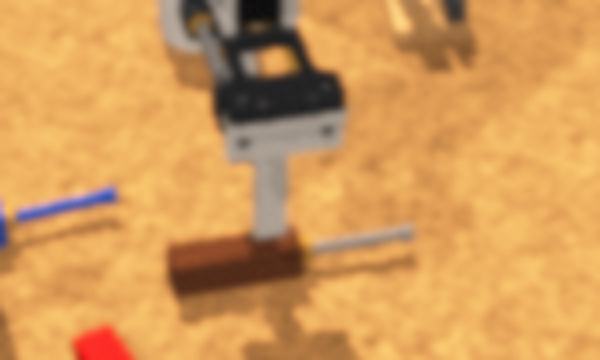

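The jaws are over the third walnut handle (crop px 170–302) and slightly forward of mid. I take 3 mm off, go down and grip.

>>> servo_tool --pt "-0.03 0.03 0.15 0 0 0 70" --pt "-0.03 0.03 0.3 0 0 0 70" --pt "-0.03 0.03 0.45 0 0 0 70" --pt "-0.03 0.03 0.49 0 0 0 70" --pt "-0.03 0.03 0.49 0 0 0 50" --pt "-0.03 0.03 0.49 0 0 0 30" --pt "-0.03 0.03 0.49 0 0 0 15" --pt "-0.03 0.03 0.49 0 0 0 15" --pt "-0.03 0.03 0.49 0 0 0 15" --pt "-0.03 0.03 0.49 0 0 0 15" --pt "-0.03 0.03 0.49 0 0 0 15" --pt "-0.03 0.03 0.49 0 0 0 15"

```text
time: 27.58
tool_pos: [0.4331, -0.3209, 0.0269]
ee_rot: [3.141, -0.001, 0.1]
wrist_force: [0.1, -0.4, 2.0]
width: 0.0257
finger_force: 30.0
```

>>> servo_tool --pt "0 0 0 0 0 0 15" --pt "0 0 0 0 0 0 15" --pt "0 0 0 0 0 0 15"

```text
time: 27.83
tool_pos: [0.4331, -0.3209, 0.0269]
ee_rot: [3.141, -0.001, 0.1]
wrist_force: [-0.2, -2.0, 2.2]
width: 0.0253
finger_force: 30.0
```

```bash
python3 - <<'E'
from h import *
q=W([[0,-.12,.0597]])[0];plan(q,YAW)
p=q-robot.get_obs()['tool_pos'];c,s=np.cos(YAW),np.sin(YAW);print('in place frame',c*p[0]+s*p[1],s*p[0]-c*p[1])
E
```

```text
t 27.8 pos [ 0.4331 -0.3209  0.0269] rpy [ 3.141e+00 -1.000e-03  1.000e-01] shift [ 1.111 -3.915 -0.328] turn z 0.1477 -> 0.094
in place frame 0.05231303169683954 -0.40354487928002986
```

>>> servo_tool --pt "0 0 -0.15 0 0 0 15" --pt "0 0 -0.4 0 0 0 15" --pt "0 0 -0.7 0 0 0 15" --pt "0 0 -1 0 0 0 15" --pt "0 0 -1 0 0 0 15"

```text
time: 28.25
tool_pos: [0.4356, -0.3226, 0.133]
ee_rot: [3.133, -0.008, 0.1]
wrist_force: [1.3, -0.8, 0.7]
width: 0.0259
finger_force: 30.0
```

>>> servo_tool --pt "0 0 -0.2 0 0 0.03 15" --pt "0 0 -0.4 0 0 0.06 15" --pt "0 0 -0.45 0 0 0.094 15" --pt "0 0 -0.45 0 0 0.094 15" --pt "0 0 -0.45 0 0 0.094 15"

```text
time: 28.67
tool_pos: [0.4325, -0.32, 0.1702]
ee_rot: [-3.14, 0.001, -0.046]
wrist_force: [-0.4, 1.0, -0.8]
width: 0.0258
finger_force: 30.0
```

>>> servo_tool --pt "0.03 -0.2 0 0 0 0 15" --pt "0.05 -0.4 0 0 0 0 15" --pt "0.08 -0.6 0 0 0 0 15" --pt "0.105 -0.807 0 0 0 0 15"

```text
time: 29.0
tool_pos: [0.4463, -0.239, 0.1689]
ee_rot: [-3.139, 0.004, -0.047]
wrist_force: [-0.5, 0.3, -1.3]
width: 0.0256
finger_force: 30.0
```

>>> servo_tool --pt "0.03 -0.2 0 0 0 0 15" --pt "0.05 -0.4 0 0 0 0 15" --pt "0.08 -0.6 0 0 0 0 15" --pt "0.105 -0.807 0 0 0 0 15"

```text
time: 29.33
tool_pos: [0.4607, -0.1588, 0.1691]
ee_rot: [-3.14, 0.004, -0.047]
wrist_force: [-0.7, 0.1, -1.9]
width: 0.0253
finger_force: 30.0
```

>>> servo_tool --pt "0.03 -0.2 0 0 0 0 15" --pt "0.05 -0.4 0 0 0 0 15" --pt "0.08 -0.6 0 0 0 0 15" --pt "0.105 -0.807 0 0 0 0 15"

```text
time: 29.67
tool_pos: [0.4749, -0.0788, 0.1691]
ee_rot: [-3.141, 0.004, -0.047]
wrist_force: [0.1, 0.7, -1.3]
width: 0.0259
finger_force: 30.0
```

>>> servo_tool --pt "0.03 -0.2 0 0 0 0 15" --pt "0.05 -0.4 0 0 0 0 15" --pt "0.08 -0.6 0 0 0 0 15" --pt "0.105 -0.807 0 0 0 0 15"

```text
time: 30.0
tool_pos: [0.4892, 0.0011, 0.1691]
ee_rot: [-3.141, 0.004, -0.047]
wrist_force: [1.0, 0.1, -1.8]
width: 0.0257
finger_force: 30.0
```

>>> servo_tool --pt "0.03 -0.2 0 0 0 0 15" --pt "0.05 -0.4 0 0 0 0 15" --pt "0.08 -0.6 0 0 0 0 15" --pt "0.105 -0.807 0 0 0 0 15" --pt "0.105 -0.807 0 0 0 0 15" --pt "0.105 -0.807 0 0 0 0 15"

```text
time: 30.5
tool_pos: [0.5036, 0.0806, 0.1694]
ee_rot: [3.141, 0.004, -0.045]
wrist_force: [-1.4, 0.2, -0.3]
width: 0.0261
finger_force: 30.0
```

```bash
python3 - <<'E'
from h import *
plan(W([[0,-.12,.0669]])[0],YAW)
s=robot.snapshot('side');t=robot.snapshot('top')
a=cv2.resize(s[80:220,220:340],None,fx=3.2,fy=3.2,interpolation=cv2.INTER_CUBIC);b=cv2.resize(t[130:270,90:260],(390,448))
cv2.imwrite('pics/a9.png',np.hstack([a,b])[:,:,::-1])
E
```

```text
t 30.5 pos [0.5036 0.0806 0.1694] rpy [ 3.141  0.004 -0.045] shift [0.012 0.009 1.025] turn z 0.003 -> 0.002
```

View pics/a9.png

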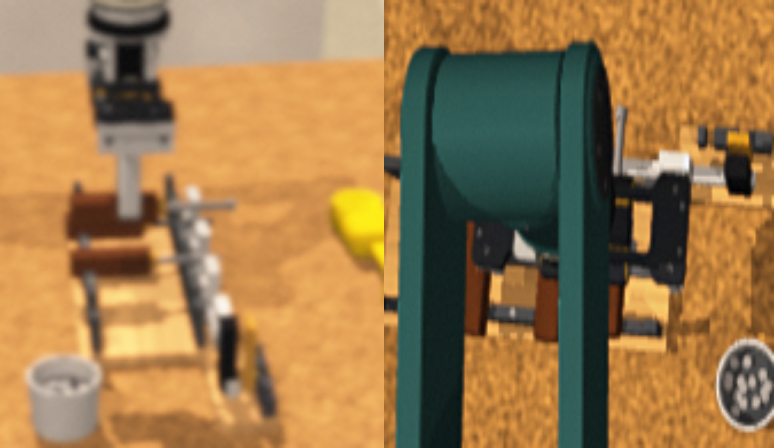

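Tool 3 is held about 3 mm ahead of its mid point (finger px 128; rear 67; tip 234). I allow for that and lower it into y=-120.

>>> servo_tool --pt "0.02 0 0.2 0 0 0 15" --pt "0.03 0.005 0.4 0 0 0 15" --pt "0.03 0.005 0.6 0 0 0 15" --pt "0.03 0.005 0.75 0 0 0 15" --pt "0.03 0.005 0.85 0 0 0 15" --pt "0.03 0.005 0.85 0 0 0 15" --pt "0.03 0.005 0.85 0 0 0 15" --pt "0.03 0.005 0.85 0 0 0 15"

```text
time: 31.27
tool_pos: [0.5084, 0.079, 0.0876]
ee_rot: [-3.142, -0.002, -0.048]
wrist_force: [0.0, 1.1, -1.0]
width: 0.0254
finger_force: 30.0
```

```bash
python3 - <<'E'
from h import *
plan(W([[.003,-.12,.0669]])[0],YAW)
E
```

```text
t 31.3 pos [0.5084 0.079  0.0876] rpy [-3.142e+00 -2.000e-03 -4.800e-02] shift [-0.007 -0.004  0.207] turn z -0.0004 -> -0.0
```

>>> servo_tool --pt "-0.007 -0.004 0.05 0 0 0 15" --pt "-0.007 -0.004 0.1 0 0 0 15" --pt "-0.007 -0.004 0.14 0 0 0 15" --pt "-0.007 -0.004 0.18 0 0 0 15" --pt "-0.007 -0.004 0.2 0 0 0 15" --pt "-0.007 -0.004 0.2 0 0 0 15" --pt "-0.007 -0.004 0.2 0 0 0 15"

```text
time: 31.85
tool_pos: [0.5068, 0.0799, 0.0669]
ee_rot: [3.141, 0.0, -0.048]
wrist_force: [-2.3, -0.7, 3.1]
width: 0.0258
finger_force: 30.0
```

```bash
python3 - <<'E'
from h import *
plan(W([[.003,-.12,.0669]])[0],YAW)
E
```

```text
t 31.9 pos [0.5068 0.0799 0.0669] rpy [ 3.141  0.    -0.048] shift [ 0.01   0.004 -0.   ] turn z 0.0003 -> 0.0
```

>>> servo_tool --pt "0 0 0 0 0 0 30" --pt "0 0 0 0 0 0 45" --pt "0 0 0 0 0 0 45" --pt "0 0 0 0 0 0 45" --pt "0 0 0 0 0 0 45" --pt "0 0 -0.2 0 0 0 45" --pt "0 0 -0.6 0 0 0 45" --pt "0 0 -1 0 0 0 45" --pt "0 0 -1 0 0 0 45"

```text
time: 32.6
tool_pos: [0.5116, 0.0801, 0.1758]
ee_rot: [-3.14, -0.016, -0.048]
wrist_force: [2.2, -0.1, 0.7]
width: 0.0449
finger_force: 0.0
```

>>> servo_tool --pt "0 0.3 0 0 0 0 94" --pt "0 0.6 0 0 0 0 94" --pt "0 1 0 0 0 0 94"

```text
time: 32.85
tool_pos: [0.5024, -0.0196, 0.1668]
ee_rot: [-3.141, -0.002, -0.044]
wrist_force: [0.6, -0.9, 0.1]
width: 0.0618
finger_force: 0.0
```

>>> servo_tool --pt "0 0.3 0 0 0 0 94" --pt "0 0.6 0 0 0 0 94" --pt "0 1 0 0 0 0 94" --pt "0 1 0 0 0 0 94"

```text
time: 33.18
tool_pos: [0.4969, -0.1261, 0.1662]
ee_rot: [3.138, -0.0, -0.055]
wrist_force: [0.1, 0.3, -0.2]
width: 0.0881
finger_force: 0.0
```

```bash
python3 - <<'E'
from h import *
plan(W([[.088,-.2284,.075]])[0],1.5228)
s=robot.snapshot('side');t=robot.snapshot('top')
for x in tools(t,'top',.053): print('top',x)
for n in('awl_mid','setter_mid','punch_mid','chisel_mid'):
  for c in('top','side'): print(n,c,[([round(v) for v in d['extent']],round(d['conf'],2)) for d in robot.find_in(n,c)])
a=cv2.resize(s[110:230,210:340],(400,369),interpolation=cv2.INTER_CUBIC);b=cv2.resize(t[150:250,70:280],None,fx=3.8,fy=3.8,interpolation=cv2.INTER_CUBIC)
cv2.imwrite('pics/sall.png',np.vstack([b[:230+150],])[:,:,::-1]);cv2.imwrite('pics/a10.png',np.vstack([b[:,:798],np.hstack([cv2.resize(a,(238,220)),cv2.resize(t,(293,220)),cv2.resize(s,(267,220))])])[:,:,::-1])
E
```

```text
t 33.2 pos [ 0.4969 -0.1261  0.1662] rpy [ 3.138 -0.    -0.055] shift [ 0.853 -0.98   0.912] turn z -1.5777 -> -1.004
top (array([128.2, 216.4]), 358, array([ 0.5116,  0.2451, -0.0704]), np.float64(0.356))
top (array([161.7, 218.9]), 376, array([0.5099, 0.1677, 0.0178]), np.float64(0.278))
top (array([195.6, 220.5]), 393, array([ 0.5063,  0.0828, -0.0367]), np.float64(0.195))
top (array([505.5, 314.1]), 849, array([ 0.2612, -0.6327,  1.7449]), np.float64(0.622))
awl_mid top [([164, 206, 15, 60], 0.96), ([288, 103, 61, 44], 0.44), ([153, 101, 94, 24], 0.37)]
awl_mid side [([250, 162, 15, 11], 0.73), ([290, 174, 20, 63], 0.72)]
setter_mid top [([195, 204, 17, 66], 0.79), ([419, 284, 62, 28], 0.7), ([341, 321, 25, 67], 0.61)]
setter_mid side [([328, 315, 62, 26], 0.89), ([262, 175, 46, 13], 0.73), ([228, 312, 42, 47], 0.72), ([187, 261, 57, 24], 0.56)]
punch_mid top [([128, 202, 14, 65], 0.87)]
punch_mid side []
chisel_mid top [([252, 250, 28, 29], 0.37)]
chisel_mid side []
```

View pics/a10.png

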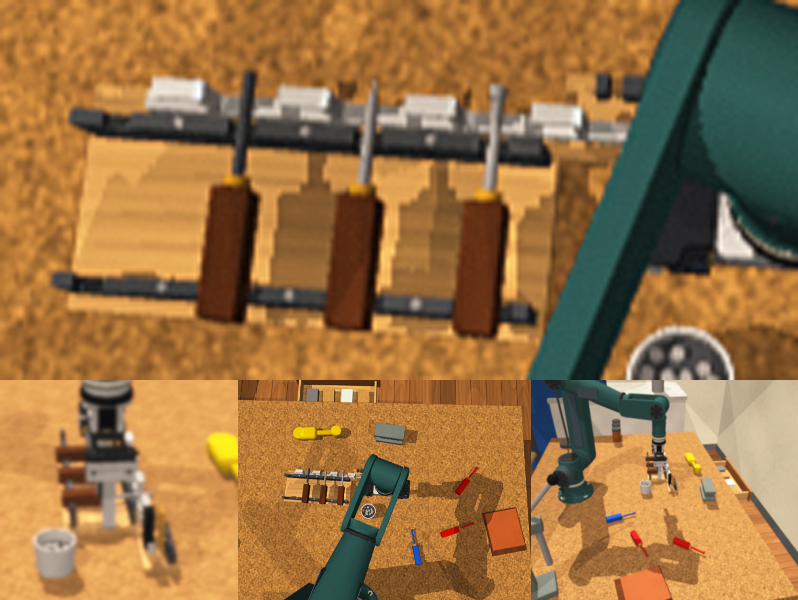

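All three tools (crop px ~230, 355 and 480) lie parallel in their notches, one to a place, with the hooks clear between them and the bystanders untouched. No fourth walnut tool is in sight. Now I shut the keeper.

>>> servo_tool --pt "0.25 -0.3 0 0 0 -0.07 94" --pt "0.5 -0.6 0 0 0 -0.14 94" --pt "0.75 -0.85 0 0 0 -0.21 94" --pt "0.853 -0.98 0 0 0 -0.28 94" --pt "0.853 -0.98 0 0 0 -0.35 94" --pt "0.853 -0.98 0 0 0 -0.42 94" --pt "0.853 -0.98 0 0 0 -0.5 94" --pt "0.853 -0.98 0 0 0 -0.5 94"

```text
time: 34.35
tool_pos: [0.5873, -0.0252, 0.1663]
ee_rot: [-3.141, 0.0, 0.741]
wrist_force: [-0.1, 0.7, -0.5]
width: 0.0943
finger_force: 0.0
```

>>> servo_tool --pt "0 0 0 0 0 -0.07 94" --pt "0 0 0 0 0 -0.14 94" --pt "0 0 0 0 0 -0.21 94" --pt "0 0 0 0 0 -0.28 94" --pt "0 0 0 0 0 -0.35 94" --pt "0 0 0 0 0 -0.42 94" --pt "0 0 0 0 0 -0.5 94" --pt "0 0 0 0 0 -0.5 94" --pt "0 0 0 0 0 -0.5 94"

```text
time: 35.1
tool_pos: [0.5873, -0.0259, 0.1665]
ee_rot: [3.141, 0.0, 1.518]
wrist_force: [-0.0, 0.2, -0.8]
width: 0.0941
finger_force: 0.0
```

```bash
python3 - <<'E'
from h import *
plan(W([[.088,-.2284,.073]])[0],1.5228)
E
```

```text
t 35.1 pos [ 0.5873 -0.0259  0.1665] rpy [3.141 0.    1.518] shift [-0.069  0.005  0.935] turn z -0.0046 -> -0.003
```

>>> servo_tool --pt "-0.05 0.005 0 0 0 -0.003 94" --pt "-0.05 0.005 0.2 0 0 -0.003 94" --pt "-0.05 0.005 0.4 0 0 -0.003 94" --pt "-0.05 0.005 0.6 0 0 -0.003 94" --pt "-0.05 0.005 0.8 0 0 -0.003 94" --pt "-0.05 0.005 0.93 0 0 -0.003 94" --pt "-0.05 0.005 0.93 0 0 -0.003 94" --pt "-0.05 0.005 0.93 0 0 -0.003 94"

```text
time: 35.77
tool_pos: [0.5872, -0.0313, 0.073]
ee_rot: [-3.14, -0.0, 1.526]
wrist_force: [0.5, -0.4, 1.0]
width: 0.0937
finger_force: 0.0
```

```bash
python3 - <<'E'
from h import *
plan(W([[.088,-.2264,.073]])[0],1.5228)
E
```

```text
t 35.8 pos [ 0.5872 -0.0313  0.073 ] rpy [-3.14  -0.     1.526] shift [ 0.004  0.003 -0.   ] turn z 0.0036 -> 0.002
```

>>> servo_tool --pt "0 0 0 0 0 0 60" --pt "0 0 0 0 0 0 40" --pt "0 0 0 0 0 0 20" --pt "0 0 0 0 0 0 20" --pt "0 0 0 0 0 0 20" --pt "0 0 0 0 0 0 20" --pt "0 0 0 0 0 0 20" --pt "0 0 0 0 0 0 20" --pt "0 0 0 0 0 0 20" --pt "0 0 0 0 0 0 20" --pt "0 0 0 0 0 0 20" --pt "0 0 0 0 0 0 20"

```text
time: 36.77
tool_pos: [0.587, -0.0311, 0.0735]
ee_rot: [-3.14, 0.0, 1.528]
wrist_force: [-2.9, -0.0, -0.4]
width: 0.0247
finger_force: 30.1
```

>>> servo_tool --pt "0 0 0 0 0 0 20" --pt "0 0 0 0 0 0 20" --pt "0 0 0 0 0 0 20"

```text
time: 37.02
tool_pos: [0.587, -0.0311, 0.0734]
ee_rot: [-3.141, 0.0, 1.528]
wrist_force: [-3.4, -0.1, -0.4]
width: 0.0247
finger_force: 30.1
```

>>> servo_tool --pt "0.06 0 0 0 0 0 20" --pt "0.12 0 0 0 0 0 20" --pt "0.18 0 0 0 0 0 20" --pt "0.24 0 0 0 0 0 20" --pt "0.3 0 0 0 0 0 20" --pt "0.36 0 0 0 0 0 20" --pt "0.36 0 0 0 0 0 20" --pt "0.36 0 0 0 0 0 20" --pt "0.36 0 0 0 0 0 20" --pt "0.36 0 0 0 0 0 20"

```text
time: 37.85
tool_pos: [0.5887, 0.0049, 0.0735]
ee_rot: [-3.141, 0.001, 1.528]
wrist_force: [-4.1, -2.6, 2.0]
width: 0.0251
finger_force: 30.0
```

>>> servo_tool --pt "0 0 0 0 0 0 32" --pt "0 0 0 0 0 0 40" --pt "0 0 0 0 0 0 60" --pt "0 0 0 0 0 0 94" --pt "0 0 0 0 0 0 94" --pt "0 0 0 0 0 0 94" --pt "0 0 0 0 0 0 94" --pt "0 0 -0.3 0 0 0 94" --pt "0 0 -0.6 0 0 0 94" --pt "0 0 -0.95 0 0 0 94" --pt "0 0 -0.95 0 0 0 94"

```text
time: 38.77
tool_pos: [0.5929, 0.0048, 0.1773]
ee_rot: [3.127, 0.0, 1.528]
wrist_force: [0.8, -0.3, 1.0]
width: 0.0924
finger_force: 0.0
```

>>> servo_tool --pt "-0.3 0 0 0 0 0 94" --pt "-0.6 0 0 0 0 0 94" --pt "-1 0 -0.3 0 0 0 94" --pt "-1 0 -0.3 0 0 0 94"

```text
time: 39.1
tool_pos: [0.5852, -0.0994, 0.2009]
ee_rot: [3.138, 0.003, 1.524]
wrist_force: [0.3, 0.1, 0.5]
width: 0.0939
finger_force: 0.0
```

>>> servo_tool --pt "-0.3 0 0 0 0 0 94" --pt "-0.6 0 0 0 0 0 94" --pt "-1 0 0 0 0 0 94" --pt "-1 0 0 0 0 0 94"

```text
time: 39.43
tool_pos: [0.5797, -0.2009, 0.1978]
ee_rot: [-3.141, 0.004, 1.521]
wrist_force: [0.2, 0.6, -0.6]
width: 0.094
finger_force: 0.0
```

```bash
python3 - <<'E'
from h import *
s=robot.snapshot('side');t=robot.snapshot('top');print(robot.get_obs()['time'])
b=cv2.resize(t[150:250,70:280],None,fx=3.8,fy=3.8,interpolation=cv2.INTER_CUBIC)
c=np.hstack([cv2.resize(s[120:210,220:320],(240,216),interpolation=cv2.INTER_CUBIC),cv2.resize(t[160:205,205:265],(288,216),interpolation=cv2.INTER_CUBIC),cv2.resize(t,(270,216))])
cv2.imwrite('pics/a11.png',np.vstack([b,c])[:,:,::-1])
E
```

```text
39.5333
```

View pics/a11.png

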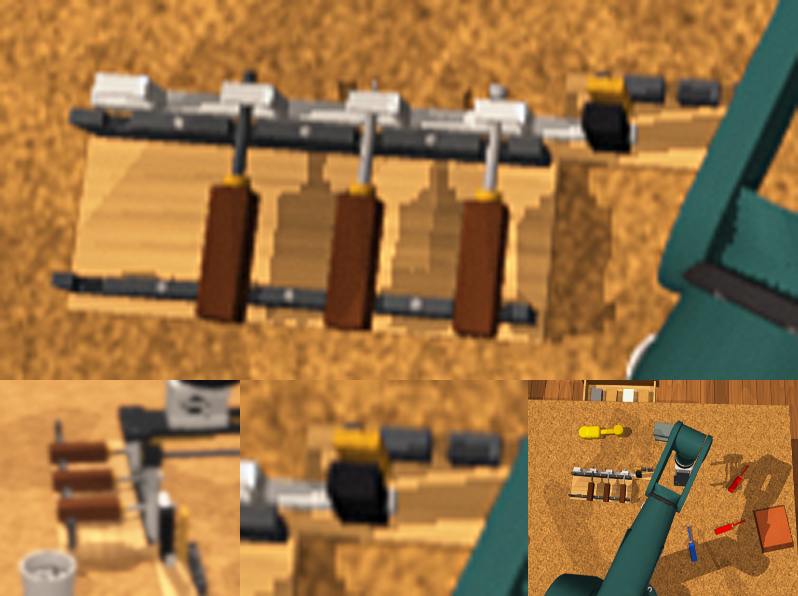

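The hooks cover all three shafts. I check against the opening picture that the tab is fully out.

```bash
python3 - <<'E'
from h import *
def q(im):
    h=cv2.cvtColor(im,cv2.COLOR_RGB2HSV).astype(int)[160:195,215:245]
    br=(h[...,0]>15)&(h[...,0]<28)&(h[...,1]>200)&(h[...,2]>120); bk=h[...,2]<32
    f=lambda m:(np.argwhere(m).mean(0).round(2)+[160,215],m.sum())
    return f(br),f(bk)
def qs(im):
    h=cv2.cvtColor(im,cv2.COLOR_RGB2HSV).astype(int)[150:200,275:310]
    br=(h[...,0]>15)&(h[...,0]<28)&(h[...,1]>180)&(h[...,2]>120); bk=h[...,2]<40
    f=lambda m:(np.argwhere(m).mean(0).round(2)+[150,275],m.sum())
    return f(br),f(bk)
t0=cv2.imread('pics/top0.png')[:,:,::-1].copy();s0=cv2.imread('pics/side0.png')[:,:,::-1].copy()
t=robot.snapshot('top');s=robot.snapshot('side')
print(q(t0),q(t));print(qs(s0),qs(s))
print(t0[166:185,231].tolist());print(t[166:185,231].tolist())
E
```

```text
((array([172.24, 229.18]), np.int64(33)), (array([182.89, 229.71]), np.int64(131))) ((array([172.39, 228.97]), np.int64(36)), (array([183.22, 229.38]), np.int64(120)))
((array([183.83, 295.82]), np.int64(40)), (array([182.96, 289.14]), np.int64(51))) ((array([183.09, 295.8 ]), np.int64(44)), (array([175.05, 287.42]), np.int64(78)))
[[181, 119, 53], [155, 99, 46], [144, 92, 39], [157, 101, 46], [175, 117, 40], [200, 133, 29], [212, 142, 25], [185, 122, 25], [127, 80, 16], [92, 59, 15], [81, 53, 17], [47, 32, 22], [22, 21, 24], [24, 23, 25], [23, 21, 23], [23, 21, 22], [23, 23, 24], [25, 22, 24], [16, 15, 14]]
[[206, 137, 60], [175, 114, 50], [170, 109, 49], [180, 120, 58], [202, 139, 50], [227, 157, 37], [236, 164, 31], [211, 141, 28], [147, 95, 22], [109, 68, 16], [94, 61, 18], [57, 40, 27], [27, 25, 29], [27, 30, 30], [27, 24, 28], [32, 27, 29], [28, 26, 27], [30, 29, 29], [21, 18, 21]]
```

The tab and grip match the opening picture to a fraction of a pixel, so the keeper is shut and locked. I hand in.

```bash
python3 -c "
from bench import robot
print(robot.close_job())"
```

```text
the job is handed in; nothing more can be done
None
```

I laid the three loose walnut-handled tools (punch, awl and setter; no chisel was in sight) in their notches at y = 40, -40 and -120 mm and locked the keeper shut over their shafts; the anvil, cup, shoe tree and look-alikes were left alone, and the job is handed in.

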